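# Close a leak-test vessel with crisscross clamps

### The arm

A 6-joint arm with a two-finger parallel gripper is mounted at the origin on a cart in front of the work surface, level with it; the furniture and walls round the work are solid. World frame = base frame: x ahead of the robot, y to its left, z up, the work surface at z = 0. Lengths are in m, angles in rad, forces in N, time in s.
With the tool pointing down it reaches from about 0.425 to 0.95 m from the base axis. Payload 3.5 kg.
Tool frame: the origin (TCP) lies between the finger pads; the fingertips stand 14 mm ahead of it and the grasp point (between the pads) lies 5 mm behind it (ctrl.tip_extent is the distance from the TCP to the fingertips, in m); x points along the fingers, z is the direction in which the jaws open and shut, and the axes are right-handed (so a half turn about x gives the same grasp; the last joint's range is limited). The gripper opens to 85 mm and grips with 20 to 120 N. Pads are 22 mm wide; open, the fingers measure 114 mm over their backs; the gripper's body (76 mm by 85 mm) begins 54 mm behind the grasp point. The pads swing forward as they close: fully open they stand 13 mm farther back than shut.
Start: joints at [-1.332, 0.286, 1.577, -0, 1.279, -0.15], TCP at [0.256, -0.625, 0.245] pointing down, gripper open.
Joint ranges: [-2.77, 2.77], [-0.9, 2.22], [0.21, 2.48], [-1.53, 4.67], [0.24, 2.81], [-2.84, 2.84]. Speed limits (rad/s): [2.79, 2.79, 3.14, 3.14, 3.14, 3.14].

### API

Orientations are given as a unit quaternion [x, y, z, w].
In Python, from plant import ctrl gives the robot as it stands.
- The arm moves only by the tool move_arm, never from a script. Its argument "commands" is one flat list of numbers, 4 for each row, row after row: the shift along the tool's x, y, z in units of 25 mm (1.0 is 25 mm), then the turn about the tool's x in units of 5 degrees (1.0 is 5 degrees). A call has 1 to 20 rows; each row shifts and turns the commanded pose from where the row before left it, along the tool's axes as they then stand; what a row does not reach is not made up. A row lasts 1/8 s, in which the tool goes at most 62.5 mm and 10.7 degrees, less where a joint would pass 70% of its speed; a pose out of reach is approached as far as the arm can. A call is refused whole if a number of a shift passes 1 or a number of a turn 1, either way. A call with a gripper value outside its range is refused whole. "jaw" is the finger opening in mm, from 0 to 85.4, set as the call begins (left out, the last holds). The fingers move at their own pace and stop on an object; "force" is the grip in N (left out, the last holds). Time passes only in rows, so rows that do not move let the fingers close. It gives the time, the measured TCP pose, the force and the opening at its end, in the units of the state.
- ctrl.get_state(): the state, without advancing time (a new reading comes with each control period).
- ctrl.read_camera(name): name is "scene" or "top" or "wrist"; returns the picture (384x512x3 uint8, red, green, blue); there is no depth.
- ctrl.get_calibration(name): a dict with "camera_matrix" (3x3 intrinsics, pixels), "camera_from_world" (4x4, takes a point from world to camera coordinates); the wrist camera has in their place "mount" (4x4, takes a point from camera to tool coordinates, whose origin is the TCP and whose axes are the tool frame's). Camera axes: x right, y down, z forward; pixel columns grow to the right and rows downward; lengths in m; the calibration is good to about 2 mm. A picture is of the moment at which its call begins: read the wrist's pose just before it. get_calibration takes no time and is no camera call.
- ctrl.sign_off(): hands the job in, once; it reports no verdict.
The state is a dict: "time": time; "qpos": joint angles; "dq": joint speeds; "joint_efforts": joint torques, N m; "eef_pos": TCP position; "tcp_rot": TCP orientation; "contact_force": force on the tool from outside, world axes, zero at the start; "wrist_torque": the same for the moment, N m; "opening": opening from 0.0 (shut) to 1.0 (fully open).
Only numpy, scipy, OpenCV 4.12 (cv2) and the standard library are available. Lean on these libraries where they do the work, as an engineer would, in place of code of your own. Each camera call takes 0.05 s, during which the arm holds its last target.

### The job

First put every tube union that lies on the bench into the open round test vessel; then lift the cover's lug clear of its peg's upturned tip, slide the cover off, and hold it level and still for two seconds between the two pointers of the viewing stand, so its sealing face shows in the mirror. Lay the cover gently, centred, on the vessel, and tighten the four clamps clockwise crisscross in two passes: one diagonal pair half way (about 45 degrees), then the other pair half way, then one diagonal pair fully to the stop, then the other; never tighten one fully before all are half way. Leave the jar, the tall vial and the small beaker standing.

Things in the scene. Friction and masses are not known exactly. Their poses are not given: they have to be found in the camera images.
- vessel: leak-test vessel, fixed: dark round foot (208 mm across, 8 mm thick) with an open round aluminium pot in its middle, inner diameter 100, outer 114, inner floor 8 mm and rim 46 mm above the table; a small gas port on its side (-x). Four swing clamps stand on pillars 85 mm from the axis at 45, 135, 225 and 315 degrees from the vessel's x axis. Origin on the axis at table level, z up
- clamp_a (a joint): swing clamp at 45 degrees round the vessel (anticlockwise seen from above, from the vessel's x axis); a and c are diagonally opposite, b and d are too. 0 = loose (bar and clamp finger lie along the circle), grows as it is turned clockwise seen from above, 0.785 = half way, stop at 1.62 = tight, clamp finger pointing to the vessel's axis over the cover's edge. It starts between 0 and 0.2, stays where it is left, and takes about 0.06 N m
- clamp_b (a joint): swing clamp at 135 degrees round the vessel (anticlockwise seen from above, from the vessel's x axis); a and c are diagonally opposite, b and d are too. 0 = loose (bar and clamp finger lie along the circle), grows as it is turned clockwise seen from above, 0.785 = half way, stop at 1.62 = tight, clamp finger pointing to the vessel's axis over the cover's edge. It starts between 0 and 0.2, stays where it is left, and takes about 0.06 N m
- clamp_c (a joint): swing clamp at 225 degrees round the vessel (anticlockwise seen from above, from the vessel's x axis); a and c are diagonally opposite, b and d are too. 0 = loose (bar and clamp finger lie along the circle), grows as it is turned clockwise seen from above, 0.785 = half way, stop at 1.62 = tight, clamp finger pointing to the vessel's axis over the cover's edge. It starts between 0 and 0.2, stays where it is left, and takes about 0.06 N m
- clamp_d (a joint): swing clamp at 315 degrees round the vessel (anticlockwise seen from above, from the vessel's x axis); a and c are diagonally opposite, b and d are too. 0 = loose (bar and clamp finger lie along the circle), grows as it is turned clockwise seen from above, 0.785 = half way, stop at 1.62 = tight, clamp finger pointing to the vessel's axis over the cover's edge. It starts between 0 and 0.2, stays where it is left, and takes about 0.06 N m
- clamp_a_grip (a point): middle of the black grip bar of clamp_a, on its turning axis, 81 mm above the table; x axis along the bar (same direction as the clamp finger below it), z up. Bar 46 mm long, 12 mm thick, 22 mm high; the steel clamp finger is under it, its top 60 mm above the table, reaching 36 mm from the axis; it clears a seated cover by about 2 mm
- clamp_b_grip (a point): middle of the black grip bar of clamp_b, on its turning axis, 81 mm above the table; x axis along the bar (same direction as the clamp finger below it), z up. Bar 46 mm long, 12 mm thick, 22 mm high; the steel clamp finger is under it, its top 60 mm above the table, reaching 36 mm from the axis; it clears a seated cover by about 2 mm
- clamp_c_grip (a point): middle of the black grip bar of clamp_c, on its turning axis, 81 mm above the table; x axis along the bar (same direction as the clamp finger below it), z up. Bar 46 mm long, 12 mm thick, 22 mm high; the steel clamp finger is under it, its top 60 mm above the table, reaching 36 mm from the axis; it clears a seated cover by about 2 mm
- clamp_d_grip (a point): middle of the black grip bar of clamp_d, on its turning axis, 81 mm above the table; x axis along the bar (same direction as the clamp finger below it), z up. Bar 46 mm long, 12 mm thick, 22 mm high; the steel clamp finger is under it, its top 60 mm above the table, reaching 36 mm from the axis; it clears a seated cover by about 2 mm
- cover_grip (a point): grip point of the cover, 51 mm above its underside, in the middle of the solid top part of its upright steel lug (top part 32 mm along y, 10 mm thick along x, 22 mm high: from 40 to 62 mm above the underside). Below it is the lug's slot, 14 mm wide, from 6 to 40 mm above the underside, through along x, by which it hangs on the peg. z up. 0.2 kg
- cover_disc (a point): centre of the cover's disc (aluminium, 118 mm across, 6 mm thick), 3 mm above the underside, z up; the cover hangs level from the peg at the start
- peg_tip (a point): free end of the display peg, on the rod's axis, 150 mm above the table; the fixed stand's x axis points from the tip along the horizontal rod (6 mm thick) to the upright 128 mm away. At the end the rod turns up: its top is 12 mm above the rod's axis. The cover hangs 37 to 47 mm from the end; hanging, its underside is 113 mm above the table; lifted 18 mm it passes the tip
- view_mark (a point): viewing place: mid-way between the two inward pointers (170 mm above the table, 142 mm apart along y, black heads 158 mm apart) of the fixed viewing stand, above its tilted round mirror (mirror top below 70 mm). The cover's disc centre is to be held here, level
- union_1_center (a point): tube union (hexagonal metal fitting, 36 mm long along y, 16 mm wide along x, 14 mm high, 0.03 kg) lying on the bench; the point is its centre, 7 mm up. One to three unions are there; absent ones have no pose
- union_2_center (a point): tube union (hexagonal metal fitting, 36 mm long along y, 16 mm wide along x, 14 mm high, 0.03 kg) lying on the bench; the point is its centre, 7 mm up. One to three unions are there; absent ones have no pose
- union_3_center (a point): tube union (hexagonal metal fitting, 36 mm long along y, 16 mm wide along x, 14 mm high, 0.03 kg) lying on the bench; the point is its centre, 7 mm up. One to three unions are there; absent ones have no pose
- jar_center (a point): bystander: small jar with green lid, 39 mm across, 47 high; point half-way up
- tall_vial_center (a point): bystander: tall vial, 23 mm across, 77 high; point half-way up
- small_beaker_center (a point): bystander: small glass beaker, 48 mm across, 58 high; point half-way up

How it is judged:
On the way, in this order (a step that is already met when the one before it is completed fails the run):
1. all unions present lie in the vessel, let go (horizontal distance between each of union_1_center, union_2_center, union_3_center and vessel below 0.052 m and z of each of union_1_center, union_2_center, union_3_center in the frame of vessel below 0.042 m and contact force between the fingers and union_1 below 0.1 N and contact force between the fingers and union_2 below 0.1 N and contact force between the fingers and union_3 below 0.1 N), for 0.2 s.
2. the cover is held level and still at the viewing mark for 1.5 s (disc centre within 20 mm) (distance between cover_disc and view_mark below 0.02 m and angle between cover_disc's own z axis and vertical below 0.15 rad and linear speed of cover below 0.05 m/s), for 1.5 s.
3. the cover lies flat on the vessel's rim, centred within 10 mm, let go, all clamps still loose (horizontal distance between cover_disc and vessel below 0.01 m and z of cover_disc in the frame of vessel between 0.044 and 0.053 m and angle between cover_disc's own z axis and vertical below 0.06 rad and contact force between the fingers and cover below 0.1 N and value of joint each of clamp_a, clamp_b, clamp_c, clamp_d below 0.4 rad), for 0.2 s.
4. one diagonal pair of clamps is about half way, the other pair still loose (((value of joint each of clamp_a, clamp_c above 0.5 rad and value of joint each of clamp_b, clamp_d below 0.4 rad) or (value of joint each of clamp_b, clamp_d above 0.5 rad and value of joint each of clamp_a, clamp_c below 0.4 rad))), for 0.1 s.
5. all four clamps are about half way (0.5 to 1.15 rad) (value of joint clamp_a between 0.5 and 1.15 rad and value of joint clamp_b between 0.5 and 1.15 rad and value of joint clamp_c between 0.5 and 1.15 rad and value of joint clamp_d between 0.5 and 1.15 rad), for 0.1 s.
6. one diagonal pair is tight (over 1.4 rad), the other pair still half way (((value of joint each of clamp_a, clamp_c above 1.4 rad and value of joint each of clamp_b, clamp_d below 1.15 rad) or (value of joint each of clamp_b, clamp_d above 1.4 rad and value of joint each of clamp_a, clamp_c below 1.15 rad))), for 0.1 s.
At the end, for the whole second after the job is handed in: all unions present lie inside the vessel, the cover lies flat on its rim, centred within 10 mm, and all four clamps are tight (over 1.4 rad) (all of step 1 and horizontal distance between cover_disc and vessel below 0.01 m and z of cover_disc in the frame of vessel between 0.044 and 0.053 m and angle between cover_disc's own z axis and vertical below 0.06 rad and value of joint each of clamp_a, clamp_b, clamp_c, clamp_d above 1.4 rad and linear speed of cover below 0.02 m/s); the robot touches nothing.
It fails at once if a clamp tightened past 1.2 rad while another is not yet half way (under 0.5 rad) (value of joint any of clamp_a, clamp_b, clamp_c, clamp_d above 1.2 rad and value of joint any of clamp_a, clamp_b, clamp_c, clamp_d below 0.5 rad).
It fails at once if the cover let go while it is still more than 15 mm above its seat over the vessel (contact force between the fingers and cover below 0.1 N and horizontal distance between cover_disc and vessel below 0.06 m and z of cover_disc in the frame of vessel above 0.065 m).
It fails at once if the jar knocked over (angle between jar_center's own z axis and vertical above 0.6 rad).
It fails at once if the tall vial knocked over (angle between tall_vial_center's own z axis and vertical above 0.6 rad).
It fails at once if the small beaker knocked over (angle between small_beaker_center's own z axis and vertical above 0.6 rad).
Of union_1, union_2, union_3 only 1 to 3 are there at a start; the rules pass over those that are not, and their reading is None.
At some moment in a run one of union_1, union_2, union_3 may be knocked a few centimetres aside while the robot is not near it.
It also fails if it takes over 210 s, if anything falls off the work surface, if the arm or the gripper's body presses on something with over 40 N, if the wrist force passes 120 N, or if a joint passes its speed limit or range.

## Working session

There is one attempt and no reset: what is moved stays moved. The work goes in short steps, Python scripts to look and compute and a tool call to move; the robot and the scene stay as the last step left them, time stands still between calls to the robot, and variables do not carry over. Pictures are saved under pics/ and viewed, and the job is handed in when it is done.

Besides the shell and the picture viewer there is one more tool, called by a JSON object that holds its "name" and its "arguments". move_arm: Moves the arm, as the interface text tells. Its arguments: {"type":"object","properties":{"commands":{"type":"array"},"jaw":{"type":"number"},"force":{"type":"number"}},"required":["commands"]}

```bash
mkdir -p pics; ls; cat > h.py <<'E'
import numpy as np, cv2
from plant import ctrl
from scipy.spatial.transform import Rotation as R
def cam(name,save=None):
    s=ctrl.get_state(); im=ctrl.read_camera(name)
    if save: cv2.imwrite('pics/'+save+'.png',im[:,:,::-1])
    c=ctrl.get_calibration(name); K=np.array(c['camera_matrix'])
    if 'mount' in c:
        T=np.eye(4);T[:3,:3]=R.from_quat(s['tcp_rot']).as_matrix();T[:3,3]=s['eef_pos']
        W=T@np.array(c['mount'])
    else: W=np.linalg.inv(np.array(c['camera_from_world']))
    return im,K,W
def ray(K,W,uv):
    d=W[:3,:3]@np.linalg.solve(K,[uv[0],uv[1],1.]); return W[:3,3],d
def onz(K,W,uv,z):
    o,d=ray(K,W,uv); return o+d*(z-o[2])/d[2]
def proj(K,W,p):
    q=np.linalg.inv(W)@np.r_[p,1]; q=K@q[:3]; return q[:2]/q[2]
E
python3 - <<'E'
from h import *
s=ctrl.get_state(); print(s)
for n in('scene','top','wrist'):
    im,K,W=cam(n,n+'0'); print(n,K.tolist(),W.round(4).tolist())
E
```

```text
pics
{'time': 0.0, 'qpos': array([-1.33203113e+00,  2.87182749e-01,  1.57819534e+00, -4.30334361e-05,
        1.27859076e+00, -1.49966576e-01]), 'dq': array([ 0.00178564,  0.00084367, -0.00016057, -0.00023896,  0.00012   ,
        0.00119209]), 'joint_efforts': array([ 7.83209234e-04, -4.05972326e+01, -2.92629361e+01, -6.27047666e-05,
        5.78678344e-03, -8.12426691e-06]), 'eef_pos': array([ 0.2557234 , -0.6240022 ,  0.24392581]), 'tcp_rot': array([ 0.39456539,  0.58778907, -0.39345269,  0.58652975]), 'contact_force': array([ 0.34641351, -0.07072382, -0.29735161]), 'wrist_torque': array([-0.03805955, -0.00020176, -0.00725598]), 'opening': 0.9981397489359891}
scene [[398.2842017306424, 0.0, 256.0203847266993], [0.0, 398.2842017306424, 198.58601894143717], [0.0, 0.0, 1.0]] [[-0.7068, -0.2756, 0.6515, -0.3087], [-0.7073, 0.2575, -0.6583, 0.9774], [0.0137, -0.9261, -0.3769, 0.6523], [0.0, 0.0, 0.0, 1.0]]
top [[390.78989179617366, 0.0, 249.56668735116608], [0.0, 390.78989179617366, 192.2722390975341], [0.0, 0.0, 1.0]] [[-0.0072, -0.9951, 0.0991, 0.4492], [-1.0, 0.0073, 0.0011, 0.08], [-0.0018, -0.099, -0.9951, 1.1642], [0.0, 0.0, 0.0, 1.0]]
wrist [[336.67052737492116, 0.0, 258.28973369574663], [0.0, 336.67052737492116, 190.75127252349216], [0.0, 0.0, 1.0]] [[0.3781, -0.8912, -0.2505, 0.319], [-0.9257, -0.3645, -0.1008, -0.5978], [-0.0015, 0.27, -0.9628, 0.373], [0.0, 0.0, 0.0, 1.0]]
```

View pics/top0.png

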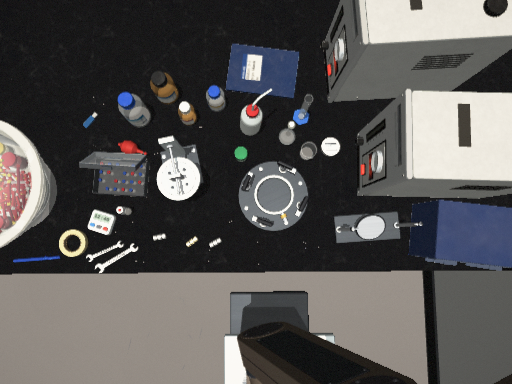

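View pics/scene0.png

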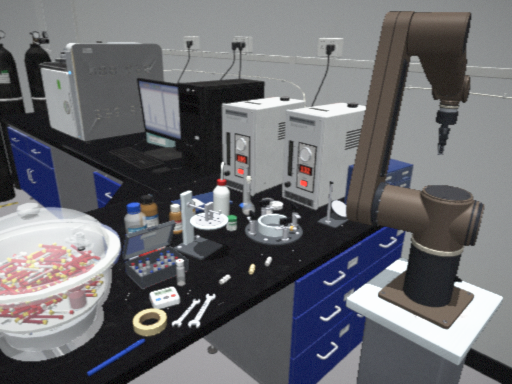

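View pics/wrist0.png

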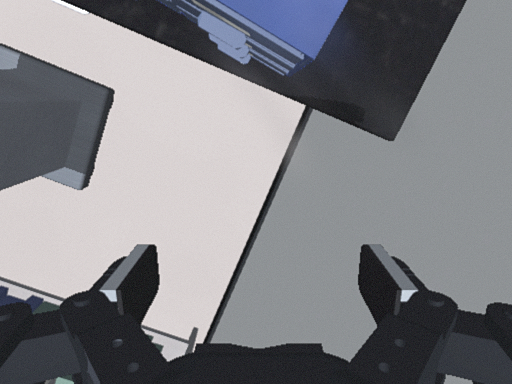

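```bash
python3 - <<'E'
import cv2
im=cv2.imread('pics/top0.png')
a=cv2.resize(im[210:260,140:240],None,fx=8,fy=8,interpolation=cv2.INTER_CUBIC); cv2.imwrite('pics/z1.png',a[:400])
b=cv2.resize(im[125:235,140:320],None,fx=4.4,fy=4.4,interpolation=cv2.INTER_CUBIC); cv2.imwrite('pics/z2.png',b)
E
python3 - <<'E'
from h import *
c=ctrl.get_calibration('top');K=np.array(c['camera_matrix']);W=np.linalg.inv(np.array(c['camera_from_world']))
for n,uv,z in [('u1',(159,237),.007),('u2',(191,241),.007),('u3',(215,243),.007),('vessel',(273,196),.046),('cover',(180,178),.119),('mirror',(370,227),.06),('jar',(241,153),.047),('vial',(300,120),.07)]:
    print(n,onz(K,W,uv,z).round(3))
E
```

```text
u1 [0.434 0.349 0.007]
u2 [0.422 0.254 0.007]
u3 [0.415 0.184 0.007]
vessel [0.549 0.014 0.046]
cover [0.593 0.269 0.119]
mirror [ 0.458 -0.257  0.06 ]
jar [0.675 0.105 0.047]
vial [ 0.765 -0.065  0.07 ]
```

View pics/z1.png

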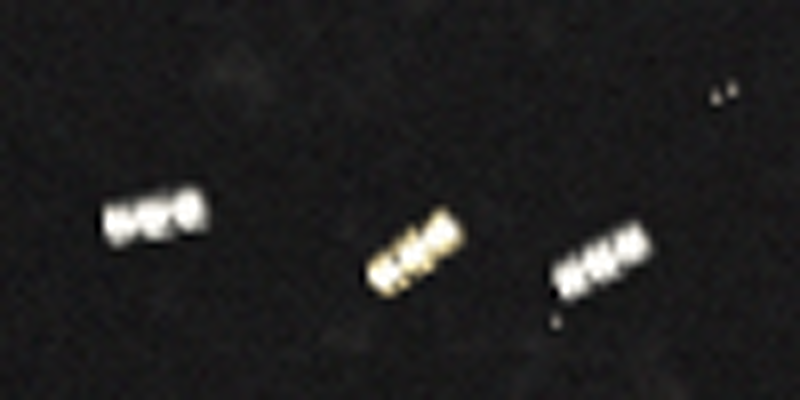

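View pics/z2.png

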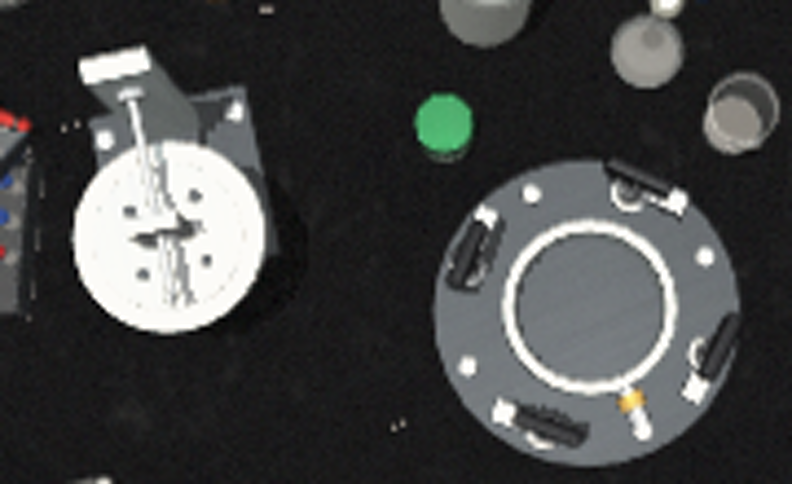

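```bash
python3 - <<'E'
from h import *
im=cv2.imread('pics/top0.png')
c=ctrl.get_calibration('top');K=np.array(c['camera_matrix']);W=np.linalg.inv(np.array(c['camera_from_world']))
g=im.max(2); 
m=(g>110).astype(np.uint8); m[:228]=0; m[252:]=0; m[:,:140]=0; m[:,235:]=0
cs,_=cv2.findContours(m,0,2)
for k in cs:
    if cv2.contourArea(k)<15: continue
    r=cv2.minAreaRect(k); P=np.array([onz(K,W,p,.007)[:2] for p in cv2.boxPoints(r)])
    e=P[1]-P[0]; f=P[2]-P[1]; 
    if np.linalg.norm(f)>np.linalg.norm(e): e,f=f,e
    print('union',P.mean(0).round(4),np.linalg.norm(e).round(3),np.linalg.norm(f).round(3),np.degrees(np.arctan2(e[1],e[0])).round(1))
def ell(mask,z,name):
    cs,_=cv2.findContours(mask,0,2)
    k=max(cs,key=cv2.contourArea); (u,v),ax,an=cv2.fitEllipse(cv2.convexHull(k)); print(name,u,v,ax,onz(K,W,(u,v),z).round(4))
def win(m,u0,u1,v0,v1):
    o=np.zeros_like(m);o[v0:v1,u0:u1]=m[v0:v1,u0:u1];return o
ell(win((im.min(2)>170).astype(np.uint8),252,296,172,219),.046,'pot')
ell(win((im.min(2)>150).astype(np.uint8),155,205,156,202),.119,'cover')
ell(win((im.min(2)>120).astype(np.uint8),352,389,212,243),.06,'mirror')
ell(win(((im[:,:,1]>90)&(im[:,:,2]<90)).astype(np.uint8),230,255,140,165),.047,'jar')
for n,ims,(a,b,c_,d),f in [('z3','top0',(320,430,200,255),7),('z4','top0',(225,345,85,165),6)]:
    x=cv2.imread(f'pics/{ims}.png'); cv2.imwrite(f'pics/{n}.png',cv2.resize(x[c_:d,a:b],None,fx=f,fy=f,interpolation=cv2.INTER_CUBIC))
x=cv2.imread('pics/scene0.png'); cv2.imwrite('pics/z5.png',cv2.resize(x[160:290,170:370],None,fx=4,fy=4,interpolation=cv2.INTER_CUBIC))
E
```

```text
union [0.4176 0.185 ] 0.037 0.013 -59.5
union [0.4208 0.2534] 0.038 0.015 -51.6
union [0.4343 0.3488] 0.037 0.013 -79.1
pot 273.64813232421875 194.5331573486328 (39.0019416809082, 40.24909210205078) [0.5535 0.012  0.046 ]
cover 177.8162078857422 177.95777893066406 (42.915279388427734, 44.40109634399414) [0.5935 0.2744 0.119 ]
mirror 368.767333984375 227.15623474121094 (22.166759490966797, 32.79129409790039) [ 0.458  -0.2534  0.06  ]
jar 240.43832397460938 152.4144744873047 (12.884780883789062, 13.405996322631836) [0.6769 0.1068 0.047 ]
```

View pics/z3.png

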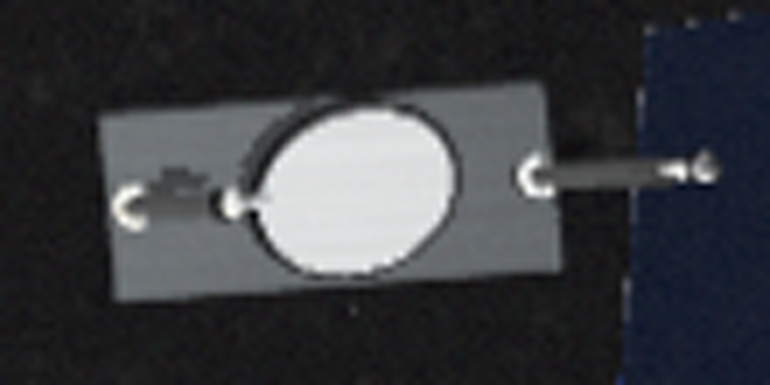

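View pics/z4.png

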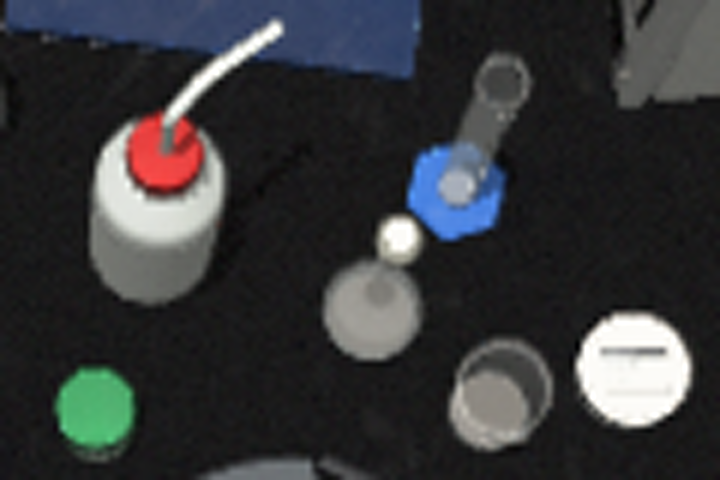

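View pics/z5.png

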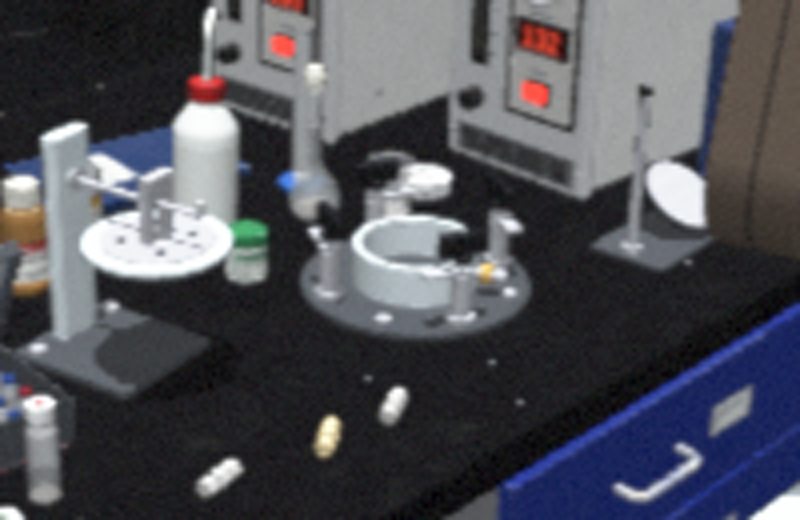

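```bash
python3 - <<'E'
from h import *
s=ctrl.get_state(); M=R.from_quat(s['tcp_rot']).as_matrix(); print(M.round(3)); print('yaw z',np.degrees(np.arctan2(M[1,2],M[0,2])),'yaw y',np.degrees(np.arctan2(M[1,1],M[0,1])), np.degrees(s['qpos']).round(1))
print(np.array(ctrl.get_calibration('wrist')['mount']).round(3), ctrl.tip_extent)
c=ctrl.get_calibration('top');K=np.array(c['camera_matrix']);W=np.linalg.inv(np.array(c['camera_from_world']))
a=onz(K,W,(353.6,229.3),.17);b=onz(K,W,(420.7,223.6),.17);print(a,b,np.linalg.norm(a-b),(a+b)/2,np.degrees(np.arctan2(*(a-b)[:2][::-1])))
f=[onz(K,W,(320+x/7,200+y/7),.01) for x,y in((130,205),(535,175))];print('feet',f)
# upright top, foot
for p,z in [((140+115/4.4,125+65/4.4),.2),((140+115/4.4,125+65/4.4),.25),((140+180/4.4,125+300/4.4),.162),((140+130/4.4,125+97/4.4),.15)]: print(onz(K,W,p,z).round(3))
E
```

```text
[[-0.     0.925  0.379]
 [ 0.002  0.379 -0.925]
 [-1.     0.    -0.002]]
yaw z -67.72552497922644 yaw y 22.274439474609046 [-76.3  16.4  90.4   0.   73.3  -8.6]
[[-0.001 -0.27   0.963 -0.129]
 [-0.001 -0.963 -0.27   0.068]
 [ 1.    -0.001  0.    -0.001]
 [ 0.     0.     0.     1.   ]] 0.014
[ 0.45201327 -0.18162019  0.17      ] [ 0.46516594 -0.35207232  0.17      ] 0.17095882946774132 [ 0.45858961 -0.26684625  0.17      ] 94.41239605082623
feet [array([ 0.45282829, -0.17956998,  0.01      ]), array([ 0.46414954, -0.35005713,  0.01      ])]
[0.679 0.29  0.2  ]
[0.667 0.279 0.25 ]
[0.548 0.258 0.162]
[0.672 0.291 0.15 ]
```

{"name": "move_arm", "arguments": {"commands": [0,0.97,-0.75,0,0,0.97,-0.75,0,0,0.97,-0.75,0,0,0.97,-0.75,0,0,0.97,-0.75,0,0,0.97,-0.75,0,0,0.97,-0.75,0,0,0.97,-0.75,0,0,0.97,-0.75,0,0,0.97,-0.75,0,0,0.97,-0.75,0,0,0.97,-0.75,0,0,0.97,-0.75,0,0,0.97,-0.75,0,0,0.97,-0.75,0,0,0.97,-0.75,0], "jaw": 40}}

```text
time: 2.15
eef_pos: [0.5015, -0.1989, 0.245]
tcp_rot: [0.394, 0.587, -0.394, 0.587]
contact_force: [0.2, -0.3, -0.5]
opening: 0.471
```

{"name": "move_arm", "arguments": {"commands": [0,0.26,-0.975,0,0,0.26,-0.975,0,0,0.26,-0.975,0,0,0.26,-0.975,0,0,0.26,-0.975,0,0,0.26,-0.975,0,0,0.26,-0.975,0,0,0.26,-0.975,0,0,0.26,-0.975,0,0,0.26,-0.975,0,0,0.26,-0.975,0,0,0.26,-0.975,0,0,0.26,-0.975,0,0,0.26,-0.975,0,0,0.26,-0.975,0,0,0.26,-0.975,0]}}

```text
time: 4.15
eef_pos: [0.4492, 0.2012, 0.245]
tcp_rot: [0.394, 0.587, -0.394, 0.587]
contact_force: [-0.3, 0.7, -0.3]
opening: 0.471
```

{"name": "move_arm", "arguments": {"commands": [0,0,0,-1,0,0,0,-1,0,0,0,-1,0,0,0,-1,0,0,0,-1,0,0,0,-1,0,0,0,-1,0,0,0,-1,0,0,0,-1,0,0,0,-1,0,0,0,-1,0,0,0,-1,0,0,0,-1,0,0,0,-1,0,0,0,-1,0,0,0,-1,0,0,0,-1,0,0,0,-1,0,0,0,-1,0,0,0,-1]}}

```text
time: 6.65
eef_pos: [0.4494, 0.2003, 0.245]
tcp_rot: [-0.198, 0.679, 0.198, 0.679]
contact_force: [0.3, -0.5, -0.5]
opening: 0.467
```

Now a wrist look at the unions, and a planning helper.

```bash
cat >> h.py <<'E'
def plan(pos,phi=None):
    """units left to go, in tool axes as they stand; turn first if phi given (deg, yaw of tool z)"""
    s=ctrl.get_state(); M=R.from_quat(s['tcp_rot']).as_matrix(); p=np.array(s['eef_pos'])
    cur=np.degrees(np.arctan2(M[1,2],M[0,2]))
    d=np.array(pos)-p
    print('now',p.round(4),'phi %.1f'%cur,'q',np.degrees(s['qpos']).round(0),'tilt',np.degrees(np.arccos(-M[2,0])).round(2))
    print('shift units (no turn)',(M.T@d/.025).round(2))
    if phi is not None:
        t=(phi-cur+180)%360-180
        print('turn units',round(-t/5,2))
        f=np.radians(phi); M2=np.array([[0,-np.sin(f),np.cos(f)],[0,np.cos(f),np.sin(f)],[-1,0,0]])
        print('shift units after turn',(M2.T@d/.025).round(2))
def unions(im,K,W,save=None,thr=110,z=.007,roi=None):
    """bright blobs with union size on the bench"""
    m=(im.max(2)>thr).astype(np.uint8)
    m=cv2.morphologyEx(m,cv2.MORPH_CLOSE,np.ones((5,5),np.uint8))
    out=[]
    for k in cv2.findContours(m,0,2)[0]:
        if cv2.contourArea(k)<20: continue
        r=cv2.minAreaRect(k); P=np.array([onz(K,W,p,z)[:2] for p in cv2.boxPoints(r)])
        e=P[1]-P[0]; f=P[2]-P[1]
        if np.linalg.norm(f)>np.linalg.norm(e): e,f=f,e
        L,w=np.linalg.norm(e),np.linalg.norm(f)
        if .028<L<.05 and .009<w<.024:
            out.append((P.mean(0),L,w,np.degrees(np.arctan2(e[1],e[0]))%180)); print('blob px',np.round(r[0]),'xy',P.mean(0).round(4),'L %.3f w %.3f ang %.1f'%(L,w,out[-1][3]))
    return out
E
python3 - <<'E'
from h import *
im,K,W=cam('wrist','w1'); unions(im,K,W)
E
```

```text
blob px [227. 158.] xy [0.4182 0.1849] L 0.037 w 0.013 ang 121.2
blob px [262. 105.] xy [0.4211 0.2531] L 0.037 w 0.016 ang 122.9
blob px [496.  70.] xy [0.6047 0.4112] L 0.031 w 0.012 ang 40.2
blob px [324.  27.] xy [0.4319 0.3492] L 0.038 w 0.021 ang 103.2
```

View pics/w1.png

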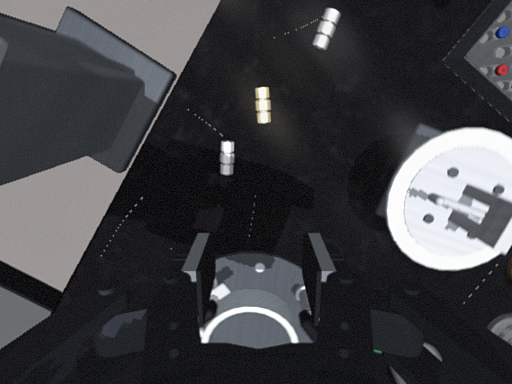

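```bash
python3 - <<'E'
from h import *
plan((.418,.185,.018),31)
E
```

```text
now [0.4493 0.2004 0.245 ] phi 32.5 q [ 12.  -7. 115.   0.  72. -20.] tilt 0.04
shift units (no turn) [ 9.08  0.15 -1.38]
turn units 0.31
shift units after turn [ 9.08  0.12 -1.39]
```

{"name": "move_arm", "arguments": {"commands": [0,0.06,-0.7,0.3,0,0.06,-0.7,0,1,0,0,0,1,0,0,0,1,0,0,0,1,0,0,0,1,0,0,0,1,0,0,0,1,0,0,0,1,0,0,0,0.5,0,0,0,0.3,0,0,0,0.28,0,0,0,0,0,0,0]}}

```text
time: 8.45
eef_pos: [0.4183, 0.1847, 0.0183]
tcp_rot: [-0.188, 0.682, 0.188, 0.682]
contact_force: [0.4, -0.3, 0.1]
opening: 0.471
```

{"name": "move_arm", "arguments": {"commands": [0,0,0,0,0,0,0,0,0,0,0,0,0,0,0,0,0,0,0,0], "jaw": 5, "force": 40}}

```text
time: 9.07
eef_pos: [0.4188, 0.1848, 0.019]
tcp_rot: [-0.188, 0.681, 0.188, 0.682]
contact_force: [-0.9, 0.1, 5.6]
opening: 0.145
```

{"name": "move_arm", "arguments": {"commands": [-1,0,0,0,-1,0,0,0,-1,0,0,0,-1,0,0,0,-1,0,0,0,-1,0,0,0]}}

```text
time: 9.82
eef_pos: [0.4177, 0.1846, 0.1684]
tcp_rot: [-0.188, 0.682, 0.188, 0.681]
contact_force: [0.4, 0.2, -0.2]
opening: 0.146
```

```bash
python3 - <<'E'
from h import *
im,K,W=cam('wrist','w2'); unions(im,K,W)
m=(im.min(2)>150).astype(np.uint8)
plan((.5535,.012,.168),31)
E
```

```text
blob px [304. 110.] xy [0.4217 0.2534] L 0.038 w 0.016 ang 123.3
blob px [385.  17.] xy [0.4372 0.3455] L 0.030 w 0.017 ang 103.4
now [0.4199 0.1851 0.1721] phi 30.8 q [ 11.  -8. 124.   0.  63. -20.] tilt 0.32
shift units (no turn) [ 0.19 -8.68  1.05]
turn units -0.04
shift units after turn [ 0.16 -8.69  1.02]
```

View pics/w2.png

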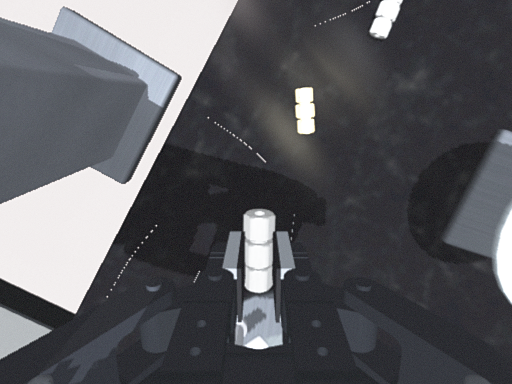

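{"name": "move_arm", "arguments": {"commands": [0,-0.87,0.03,0,0,-0.87,0.03,0,0,-0.87,0.03,0,0,-0.87,0.03,0,0,-0.87,0.03,0,0,-0.87,0.03,0,0,-0.87,0.03,0,0,-0.87,0.03,0,0,-0.87,0.03,0,0,-0.87,0.03,0,0,0,0,0]}}

```text
time: 11.25
eef_pos: [0.5369, 0.0002, 0.1684]
tcp_rot: [-0.187, 0.682, 0.187, 0.682]
contact_force: [0.3, -0.7, 0.5]
opening: 0.144
```

```bash
python3 - <<'E'
from h import *
im,K,W=cam('wrist','w3'); s=ctrl.get_state(); print(s['eef_pos'])
print(proj(K,W,(.5535,.012,.046)))
E
```

```text
[0.53618887 0.00107332 0.16820182]
[284.5877358  186.63161267]
```

View pics/w3.png

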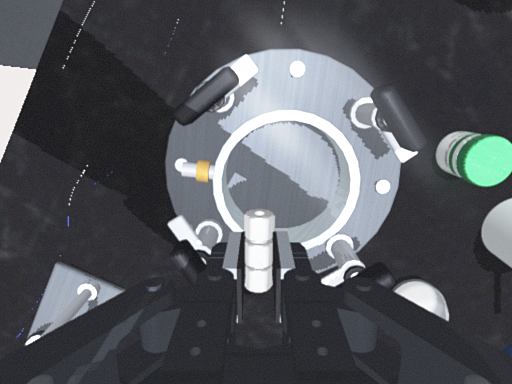

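{"name": "move_arm", "arguments": {"commands": [1,0,0.1,0,1,0.05,0.1,0,1,0,0,0,1,0,0,0,0.6,0,0,0,0.3,0,0,0,0,0,0,0]}}

```text
time: 12.18
eef_pos: [0.5396, 0.0054, 0.0458]
tcp_rot: [-0.188, 0.682, 0.188, 0.682]
contact_force: [0.0, 0.2, -0.7]
opening: 0.144
```

{"name": "move_arm", "arguments": {"commands": [0,0,0,0,0,0,0,0,0,0,0,0], "jaw": 24}}

```text
time: 12.55
eef_pos: [0.54, 0.0052, 0.0464]
tcp_rot: [-0.188, 0.681, 0.187, 0.682]
contact_force: [-1.1, 0.2, 0.6]
opening: 0.281
```

{"name": "move_arm", "arguments": {"commands": [-1,0,0,0,-1,0,0,0,-1,0,0,0,-1,0,0,0,-1,0,0,0]}}

```text
time: 13.18
eef_pos: [0.5396, 0.0052, 0.1719]
tcp_rot: [-0.188, 0.682, 0.188, 0.682]
contact_force: [0.1, 0.1, 0.3]
opening: 0.276
```

```bash
python3 - <<'E'
from h import *
im,K,W=cam('wrist','w4')
im,K,W=cam('top','t4'); unions(im[:260],K,W); plan((.4215,.2533,.15),32.5)
E
```

```text
blob px [191. 241.] xy [0.4208 0.2534] L 0.038 w 0.015 ang 128.4
blob px [159. 237.] xy [0.4343 0.3488] L 0.037 w 0.013 ang 100.9
blob px [123. 210.] xy [0.5146 0.4568] L 0.043 w 0.022 ang 84.4
now [0.5417 0.0049 0.1745] phi 30.8 q [-10.   3. 113.  -0.  63. -41.] tilt 0.41
shift units (no turn) [ 0.93 11.    0.95]
turn units -0.34
shift units after turn [ 0.98 10.96  1.28]
```

View pics/w4.png

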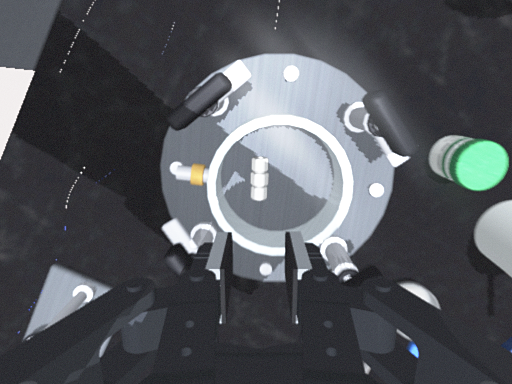

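{"name": "move_arm", "arguments": {"commands": [0,1,0.12,-0.4,0,1,0.12,0,0,1,0.12,0,0,1,0.12,0,0,1,0.12,0,0,1,0.12,0,0,1,0.12,0,0,1,0.12,0,0,1,0.12,0,0,1,0.12,0,0,0.96,0.12,0,0,0,0,0], "jaw": 40}}

```text
time: 14.78
eef_pos: [0.4186, 0.2545, 0.1696]
tcp_rot: [-0.2, 0.679, 0.2, 0.678]
contact_force: [0.1, -0.3, -0.1]
opening: 0.466
```

```bash
python3 - <<'E'
from h import *
im,K,W=cam('wrist','w5'); unions(im,K,W);plan((.4215,.2533,.020),33)
E
```

```text
blob px [433. 348.] xy [0.6688 0.1993] L 0.037 w 0.011 ang 167.4
blob px [ 12. 334.] xy [ 0.2962 -0.0223] L 0.033 w 0.023 ang 112.1
blob px [261. 180.] xy [0.4216 0.2531] L 0.040 w 0.015 ang 126.0
now [0.4192 0.2539 0.1698] phi 32.9 q [ 19.  -3. 120.  -0.  63. -14.] tilt 0.08
shift units (no turn) [ 5.99 -0.07  0.07]
turn units -0.03
shift units after turn [ 5.99 -0.07  0.06]
```

View pics/w5.png

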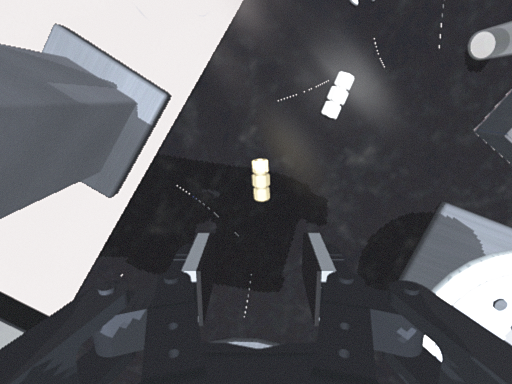

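{"name": "move_arm", "arguments": {"commands": [1,-0.05,0.06,0,1,0,0,0,1,0,0,0,1,0,0,0,1,0,0,0,0.6,0,0,0,0.38,0,0,0,0,0,0,0]}}

```text
time: 15.82
eef_pos: [0.4217, 0.2534, 0.021]
tcp_rot: [-0.199, 0.679, 0.199, 0.678]
contact_force: [0.6, 0.5, 0.2]
opening: 0.467
```

{"name": "move_arm", "arguments": {"commands": [0,0,0,0,0,0,0,0,0,0,0,0,0,0,0,0,0,0,0,0], "jaw": 5}}

```text
time: 16.45
eef_pos: [0.4225, 0.2539, 0.0221]
tcp_rot: [-0.199, 0.678, 0.2, 0.679]
contact_force: [0.3, 0.2, 4.6]
opening: 0.119
```

{"name": "move_arm", "arguments": {"commands": [-1,0,0,0,-1,0,0,0,-1,0,0,0,-1,0,0,0,-1,0,0,0,-1,0,0,0]}}

```text
time: 17.2
eef_pos: [0.421, 0.2534, 0.1713]
tcp_rot: [-0.2, 0.679, 0.199, 0.678]
contact_force: [0.3, -0.1, -0.4]
opening: 0.124
```

```bash
python3 - <<'E'
from h import *
c=np.array([.5535,.012]); f=np.radians(33); t=c+.017*np.array([np.cos(f),np.sin(f)]); plan((*t,.17),33)
E
```

```text
now [0.421  0.2534 0.1713] phi 32.8 q [ 19.  -3. 119.   0.  63. -14.] tilt 0.1
shift units (no turn) [  0.05 -10.98  -0.09]
turn units -0.04
shift units after turn [  0.05 -10.98  -0.13]
```

{"name": "move_arm", "arguments": {"commands": [0,-1,0,0,0,-1,0,0,0,-1,0,0,0,-1,0,0,0,-1,0,0,0,-1,0,0,0,-1,0,0,0,-1,0,0,0,-1,0,0,0,-1,0,0,0,-1,-0.1,0,0,0,0,0]}}

```text
time: 18.7
eef_pos: [0.569, 0.0196, 0.1709]
tcp_rot: [-0.199, 0.679, 0.199, 0.678]
contact_force: [-0.4, 0.9, 0.4]
opening: 0.115
```

```bash
python3 - <<'E'
from h import *
im,K,W=cam('wrist','w6'); print(ctrl.get_state()['eef_pos'])
E
```

```text
[0.56845273 0.02054533 0.17080032]
```

View pics/w6.png

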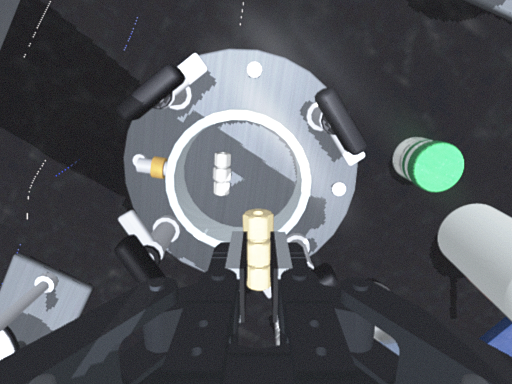

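{"name": "move_arm", "arguments": {"commands": [1,0,0,0,1,0,0,0,1,0,0,0,1,0,0,0,0.6,0,0,0,0.4,0,0,0,0,0,0,0]}}

```text
time: 19.62
eef_pos: [0.5682, 0.0213, 0.0459]
tcp_rot: [-0.199, 0.679, 0.2, 0.678]
contact_force: [0.8, 0.5, -0.5]
opening: 0.124
```

{"name": "move_arm", "arguments": {"commands": [0,0,0,0,0,0,0,0,0,0,0,0], "jaw": 24}}

```text
time: 20.0
eef_pos: [0.569, 0.021, 0.047]
tcp_rot: [-0.2, 0.678, 0.199, 0.679]
contact_force: [0.2, -0.6, 0.1]
opening: 0.282
```

{"name": "move_arm", "arguments": {"commands": [-1,0,0,0,-1,0,0,0,-1,0,0,0,-1,0,0,0,-1,0,0,0]}}

```text
time: 20.62
eef_pos: [0.5685, 0.021, 0.1724]
tcp_rot: [-0.2, 0.678, 0.199, 0.679]
contact_force: [-0.2, -0.6, 0.6]
opening: 0.282
```

```bash
python3 - <<'E'
from h import *
im,K,W=cam('wrist','w7')
im,K,W=cam('top','t7'); u=unions(im[:260],K,W); plan((.4335,.3490,.17),13)
E
```

```text
blob px [159. 237.] xy [0.4343 0.3488] L 0.037 w 0.013 ang 100.9
blob px [123. 210.] xy [0.5146 0.4568] L 0.043 w 0.022 ang 84.4
now [0.5707 0.0208 0.1752] phi 32.8 q [ -8.   7. 109.   0.  64. -41.] tilt 0.42
shift units (no turn) [ 0.15 14.01  2.49]
turn units 3.96
shift units after turn [ 0.21 14.03 -2.39]
```

View pics/w7.png

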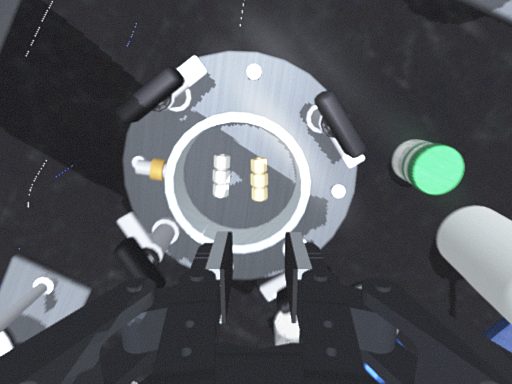

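{"name": "move_arm", "arguments": {"commands": [0,0.94,0,1,0,0.94,0,1,0,0.94,0,1,0,0.94,0,1,0,0.94,-0.1,0,0,0.94,-0.1,0,0,0.94,-0.1,0,0,0.94,-0.1,0,0,0.94,-0.1,0,0,0.94,-0.1,0,0,0.94,-0.1,0,0,0.94,-0.1,0,0,0.94,-0.1,0,0,0.94,-0.1,0,0,0,0,0], "jaw": 40}}

```text
time: 22.6
eef_pos: [0.4512, 0.33, 0.1701]
tcp_rot: [-0.08, 0.703, 0.079, 0.702]
contact_force: [0.8, -0.6, -0.9]
opening: 0.468
```

```bash
python3 - <<'E'
from h import *
im,K,W=cam('wrist','w8'); unions(im,K,W);plan((.4335,.349,.020),13)
E
```

```text
blob px [ 84. 348.] xy [0.3149 0.1112] L 0.036 w 0.010 ang 58.4
blob px [433. 348.] xy [0.6682 0.1922] L 0.037 w 0.011 ang 150.6
blob px [400. 323.] xy [0.6249 0.2131] L 0.047 w 0.017 ang 145.8
blob px [243. 152.] xy [0.4331 0.3476] L 0.038 w 0.021 ang 102.7
now [0.4516 0.3293 0.1702] phi 12.9 q [ 26.   6. 110.  -0.  63.  13.] tilt 0.1
shift units (no turn) [ 6.01  0.93 -0.52]
turn units -0.03
shift units after turn [ 6.01  0.93 -0.53]
```

View pics/w8.png

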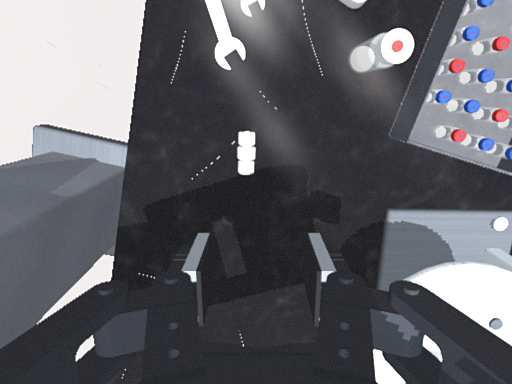

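{"name": "move_arm", "arguments": {"commands": [1,0.44,-0.23,0,1,0.44,-0.22,0,1,0,0,0,1,0,0,0,1,0,0,0,0.6,0,0,0,0.38,0,0,0,0,0,0,0]}}

```text
time: 23.65
eef_pos: [0.4363, 0.348, 0.0214]
tcp_rot: [-0.079, 0.703, 0.078, 0.702]
contact_force: [-0.3, -0.3, 0.7]
opening: 0.467
```

{"name": "move_arm", "arguments": {"commands": [0,0,0,0,0,0,0,0,0,0,0,0,0,0,0,0,0,0,0,0], "jaw": 5}}

```text
time: 24.28
eef_pos: [0.4371, 0.3487, 0.0227]
tcp_rot: [-0.078, 0.702, 0.079, 0.703]
contact_force: [0.1, -1.0, 4.3]
opening: 0.115
```

{"name": "move_arm", "arguments": {"commands": [-1,0,0,0,-1,0,0,0,-1,0,0,0,-1,0,0,0,-1,0,0,0,-1,0,0,0]}}

```text
time: 25.02
eef_pos: [0.4357, 0.3479, 0.1717]
tcp_rot: [-0.079, 0.703, 0.078, 0.702]
contact_force: [1.2, 0.6, -0.4]
opening: 0.111
```

```bash
python3 - <<'E'
from h import *
plan((.5535,.012,.17),33)
E
```

```text
now [0.4357 0.3479 0.1717] phi 12.8 q [ 28.   6. 111.   0.  64.  15.] tilt 0.1
shift units (no turn) [  0.07 -14.15   1.62]
turn units -4.04
shift units after turn [  0.07 -13.84  -3.37]
```

{"name": "move_arm", "arguments": {"commands": [0,-0.94,0.11,0,0,-0.94,0.11,0,0,-0.94,0.11,0,0,-0.94,0.11,0,0,-0.94,0.11,0,0,-0.94,0.11,0,0,-0.94,0.11,0,0,-0.94,0.11,0,0,-0.94,0.11,0,0,-0.94,0.11,0,0,-0.94,0.11,0,0,-0.94,0.11,0,0,-0.94,0.11,0,0,-0.94,0.11,0,0,-0.94,0.1,0,0,0,0,-1,0,0,0,-1,0,0,0,-1,0,0,0,-1,0,0,0,0]}}

```text
time: 27.52
eef_pos: [0.5537, 0.0137, 0.171]
tcp_rot: [-0.199, 0.679, 0.199, 0.678]
contact_force: [-0.0, 0.1, -0.8]
opening: 0.119
```

```bash
python3 - <<'E'
from h import *
im,K,W=cam('wrist','w9'); plan((.5535,.012,.05),33)
E
```

```text
now [0.5538 0.0137 0.1711] phi 32.7 q [ -9.   5. 111.  -0.  63. -42.] tilt 0.08
shift units (no turn) [ 4.84 -0.05 -0.04]
turn units -0.06
shift units after turn [ 4.84 -0.05 -0.05]
```

View pics/w9.png

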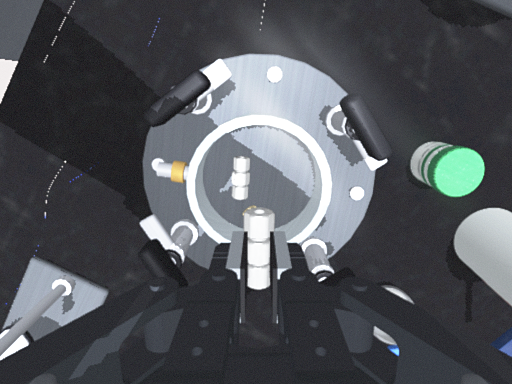

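{"name": "move_arm", "arguments": {"commands": [1,0,0,0,1,0,0,0,1,0,0,0,1,0,0,0,0.5,0,0,0,0.3,0,0,0,0,0,0,0]}}

```text
time: 28.45
eef_pos: [0.5544, 0.0136, 0.0518]
tcp_rot: [-0.199, 0.678, 0.199, 0.678]
contact_force: [0.5, 1.1, -0.1]
opening: 0.114
```

{"name": "move_arm", "arguments": {"commands": [0,0,0,0,0,0,0,0,0,0,0,0], "jaw": 24}}

```text
time: 28.82
eef_pos: [0.5547, 0.0135, 0.0524]
tcp_rot: [-0.2, 0.678, 0.199, 0.679]
contact_force: [-0.1, -0.3, -0.5]
opening: 0.281
```

{"name": "move_arm", "arguments": {"commands": [-1,0,0,0,-1,0,0,0,-1,0,0,0,-1,0,0,0,-1,0,0,0,-1,0,0,0,-1,0,0,0]}}

```text
time: 29.7
eef_pos: [0.5542, 0.0136, 0.2278]
tcp_rot: [-0.2, 0.678, 0.199, 0.678]
contact_force: [0.4, 0.5, 0.4]
opening: 0.282
```

```bash
python3 - <<'E'
from h import *
im,K,W=cam('wrist','w10'); print(ctrl.get_state()['eef_pos'])
m=((im.min(2)>150)).astype(np.uint8)
print(proj(K,W,(.5535,.012,.046)))
E
```

```text
[0.55615739 0.01336892 0.2320711 ]
[256.68429398 172.96264168]
```

View pics/w10.png

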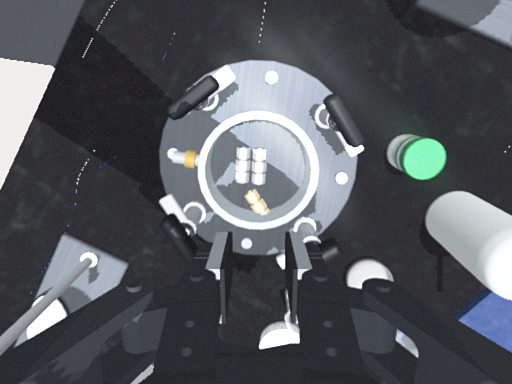

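```bash
cat > v.py <<'E'
from h import *
im,K,W=cam('wrist','w11')
m=((im.min(2)>165)).astype(np.uint8)
# outer rim by radial scan from predicted centre
c0=proj(K,W,(.5535,.012,.046)); g=cv2.GaussianBlur(im.min(2),(3,3),0).astype(float)
def scan(c,r0,r1,th,outer):
    P=[]
    for a in np.radians(np.arange(0,360,4)):
        rr=np.arange(r0,r1,.25); x=c[0]+rr*np.cos(a); y=c[1]+rr*np.sin(a)
        v=cv2.remap(g.astype(np.float32),x.astype(np.float32)[None],y.astype(np.float32)[None],1)[0]
        hit=np.where(v>th)[0]
        if len(hit): k=hit[-1] if outer else hit[0]; P.append((x[k],y[k],np.degrees(a)))
    return np.array(P)
P=scan(c0,35,72,200,True); X=np.array([onz(K,W,p[:2],.046)[:2] for p in P])
from scipy.optimize import least_squares
f=least_squares(lambda q:np.hypot(*(X-q[:2]).T)-q[2],[.5535,.012,.057],loss='soft_l1',f_scale=.001); print('rim fit',f.x.round(4),np.median(abs(f.fun)))
c=f.x[:2]
# port: orange
h=cv2.cvtColor(im,cv2.COLOR_RGB2HSV); o=((h[:,:,0]>8)&(h[:,:,0]<28)&(h[:,:,1]>120)&(h[:,:,2]>120)).astype(np.uint8)
n,l,st,ce=cv2.connectedComponentsWithStats(o)
for i in range(1,n):
    if st[i,4]>20: 
        q=onz(K,W,ce[i],.03); print('orange',ce[i],st[i,4],q.round(4),'dist',np.hypot(*(q[:2]-c)),'yaw',np.degrees(np.arctan2(*(c-q[:2])[::-1])))
E
python3 v.py
```

```text
rim fit [0.5543 0.0141 0.0573] 0.0006485136148567661
orange [188.61386139 155.5049505 ] 101 [ 0.4929 -0.0138  0.03  ] dist 0.06747031934774567 yaw 24.40688879968393
```

```bash
cat >> h.py <<'E'
def fixed(name):
    c=ctrl.get_calibration(name);return np.array(c['camera_matrix']),np.linalg.inv(np.array(c['camera_from_world']))
def tri(*rs):
    A=np.zeros((3,3));b=np.zeros(3)
    for o,d in rs:
        d=d/np.linalg.norm(d);P=np.eye(3)-np.outer(d,d);A+=P;b+=P@o
    x=np.linalg.solve(A,b); return x,[np.linalg.norm((np.eye(3)-np.outer(d,d)/(d@d))@(x-o)) for o,d in rs]
E
python3 - <<'E'
from h import *
T=fixed('top');S=fixed('scene')
print('upright top',tri(ray(*T,(140+115/4.4,125+65/4.4)),ray(*S,(170+65/4,160+128/4))))
print('lug top',tri(ray(*T,(140+166/4.4,125+233/4.4)),ray(*S,(170+156/4,160+170/4))))
print('tip',tri(ray(*T,(140+180/4.4,125+303/4.4)),ray(*S,(170+200/4,160+203/4))))
plan((.575,.26,.23),104)
E
```

```text
upright top (array([0.68218656, 0.29245527, 0.18948931]), [np.float64(0.00045788201025764337), np.float64(0.0004578820102577852)])
lug top (array([0.58975154, 0.26856988, 0.17350526]), [np.float64(0.00539416487861221), np.float64(0.005394164878612046)])
tip (array([0.54907072, 0.26143512, 0.15710768]), [np.float64(0.003476214738180961), np.float64(0.00347621473818087)])
now [0.5561 0.0133 0.2306] phi 32.8 q [ -9.   2. 108.   0.  69. -42.] tilt 0.41
shift units (no turn) [0.02 7.89 5.98]
turn units -14.24
shift units after turn [ 0.02 -3.12  9.39]
```

{"name": "move_arm", "arguments": {"commands": [0,0.98,0.75,0,0,0.98,0.75,0,0,0.98,0.75,0,0,0.98,0.75,0,0,0.98,0.75,0,0,0.98,0.75,0,0,0.98,0.75,0,0,0.98,0.75,0,0,0,0,0], "jaw": 60}}

```text
time: 30.92
eef_pos: [0.5736, 0.261, 0.2252]
tcp_rot: [-0.2, 0.679, 0.2, 0.677]
contact_force: [0.1, -0.5, 0.3]
opening: 0.704
```

{"name": "move_arm", "arguments": {"commands": [0,0,0,-1,0,0,0,-1,0,0,0,-1,0,0,0,-1,0,0,0,-1,0,0,0,-1,0,0,0,-1,0,0,0,-1,0,0,0,-1,0,0,0,-1,0,0,0,-1,0,0,0,-1,0,0,0,-1,0,0,0,-1,0,0,0,0,0,0,0,0]}}

```text
time: 32.92
eef_pos: [0.5742, 0.2589, 0.2263]
tcp_rot: [-0.552, 0.442, 0.552, 0.442]
contact_force: [0.4, 0.2, -0.0]
opening: 0.705
```

```bash
python3 - <<'E'
from h import *
im,K,W=cam('wrist','w12'); plan((.59,.27,.23),104)
E
```

```text
now [0.5743 0.2591 0.2265] phi 102.7 q [ 15.  12.  98.  -0.  70. -88.] tilt 0.03
shift units (no turn) [-0.14 -0.71  0.29]
turn units -0.26
shift units after turn [-0.14 -0.72  0.27]
```

View pics/w12.png

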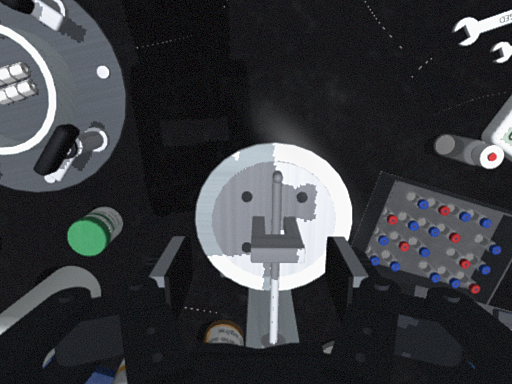

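```bash
python3 - <<'E'
import cv2
im=cv2.imread('pics/w12.png')
cv2.imwrite('pics/z12.png',cv2.resize(im[165:275,225:335],None,fx=5.4,fy=5.4,interpolation=cv2.INTER_CUBIC))
E
```

```text
(no output)
```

View pics/z12.png

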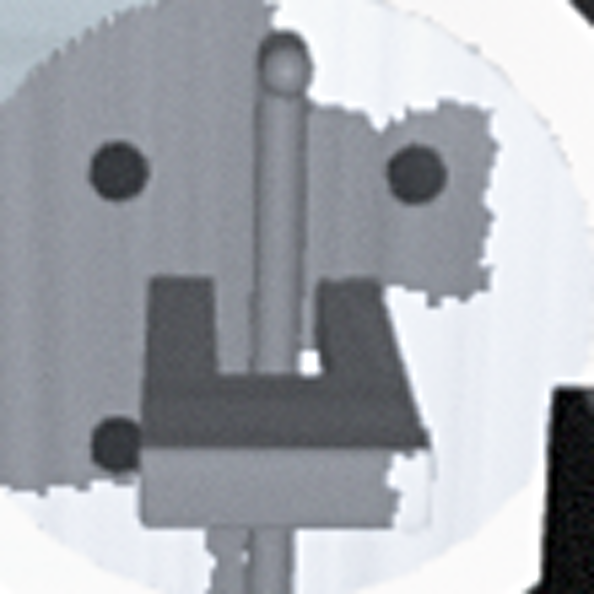

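```bash
python3 - <<'E'
from h import *
s=ctrl.get_state(); c=ctrl.get_calibration('wrist');K=np.array(c['camera_matrix']);T=np.eye(4);T[:3,:3]=R.from_quat(s['tcp_rot']).as_matrix();T[:3,3]=s['eef_pos'];W=T@np.array(c['mount'])
P=np.array([onz(K,W,(225+x/5.4,165+y/5.4),.175)[:2] for x,y in[(142,447),(428,447),(432,527),(142,527)]])
print(P.round(4),P.mean(0),np.linalg.norm(P[1]-P[0]),np.linalg.norm(P[2]-P[1]))
e=P[1]-P[0];print('y ang',np.degrees(np.arctan2(e[1],e[0])), )
a=onz(K,W,(277.8,177),.162);a2=onz(K,W,(277.2,200),.15);b=onz(K,W,(272.2,338),.15);print(a,b,np.degrees(np.arctan2(*(b-a2)[:2][::-1])),np.linalg.norm(b-a))
e,f=[cv2.fitEllipse,0]
plan((*P.mean(0),.182),103.3)
E
```

```text
[[0.5912 0.2592]
 [0.5845 0.2894]
 [0.5936 0.2922]
 [0.6006 0.2612]] [0.59248565 0.27550156] 0.030961820433106645 0.009604566401496421
y ang 102.6501884698957
[0.54938056 0.26576591 0.162     ] [0.66912656 0.2911034  0.15      ] 11.522194450442893 0.12298411011689625
now [0.5743 0.2591 0.2265] phi 102.7 q [ 15.  12.  98.  -0.  70. -88.] tilt 0.03
shift units (no turn) [ 1.78 -0.86  0.48]
turn units -0.12
shift units after turn [ 1.78 -0.86  0.47]
```

{"name": "move_arm", "arguments": {"commands": [0,-0.43,0.24,0,0,-0.43,0.24,0,0.6,0,0,0,0.6,0,0,0,0.6,0,0,0,0.5,0,0,0,0.36,0,0,0,0,0,0,0]}}

```text
time: 33.98
eef_pos: [0.5922, 0.2758, 0.1593]
tcp_rot: [-0.552, 0.442, 0.553, 0.441]
contact_force: [0.4, 0.0, 0.1]
opening: 0.705
```

```bash
python3 - <<'E'
from h import *
im,K,W=cam('wrist','w13'); plan((.5925,.2755,.16),102.7)
E
```

```text
now [0.5927 0.276  0.1602] phi 102.8 q [ 16.  18.  97.  -0.  64. -87.] tilt 0.01
shift units (no turn) [ 0.01  0.01 -0.02]
turn units 0.01
shift units after turn [ 0.01  0.01 -0.02]
```

View pics/w13.png

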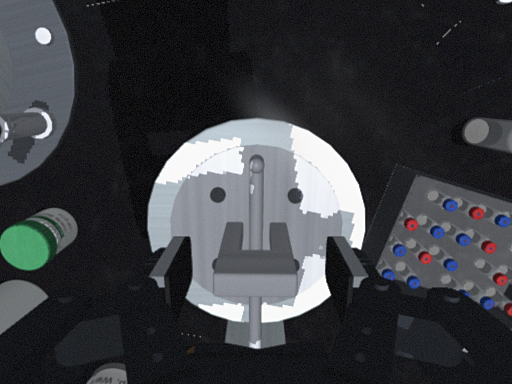

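{"name": "move_arm", "arguments": {"commands": [0,0,0,0,0,0,0,0,0,0,0,0,0,0,0,0,0,0,0,0,0,0,0,0], "jaw": 25, "force": 60}}

```text
time: 34.78
eef_pos: [0.5933, 0.2764, 0.1615]
tcp_rot: [0.553, -0.441, -0.552, -0.442]
contact_force: [0.1, -0.1, 6.5]
opening: 0.359
```

```bash
python3 - <<'E'
from h import *
im,K,W=cam('wrist','w14'); plan((.5925,.2755,.16),102.7); print(ctrl.get_state()['contact_force'],ctrl.get_state()['wrist_torque'])
E
```

```text
now [0.5933 0.2764 0.1615] phi 102.8 q [ 16.  18.  97.   0.  64. -87.] tilt 0.13
shift units (no turn) [ 0.06  0.04 -0.03]
turn units 0.02
shift units after turn [ 0.06  0.04 -0.03]
[-0.14971201  1.60052038  4.87758369] [ 0.11883731 -0.03145964  0.01294845]
```

View pics/w14.png

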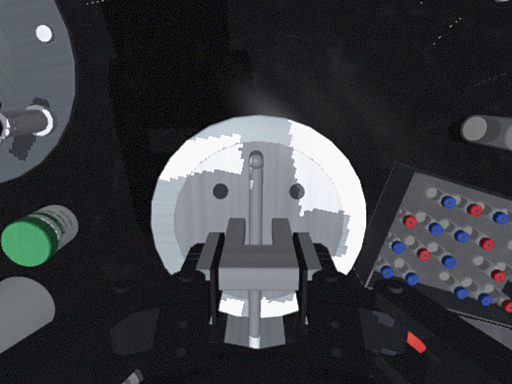

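{"name": "move_arm", "arguments": {"commands": [-0.3,0,0,0,-0.3,0,0,0,-0.2,0,0,0,0,0,0,0,0,0,0,0]}}

```text
time: 35.45
eef_pos: [0.5924, 0.276, 0.18]
tcp_rot: [-0.552, 0.441, 0.553, 0.441]
contact_force: [-0.1, -0.5, -2.2]
opening: 0.359
```

```bash
python3 - <<'E'
from h import *
im,K,W=cam('wrist','w15'); plan((.5925,.2755,.16),102.7); print(ctrl.get_state()['contact_force'],ctrl.get_state()['wrist_torque'])
im,K,W=cam('scene','s15'); cv2.imwrite('pics/z15.png',cv2.resize(im[160:260,150:280,::-1],None,fx=6,fy=6,interpolation=cv2.INTER_CUBIC))
E
```

```text
now [0.5924 0.2759 0.1799] phi 102.8 q [ 16.  17.  97.  -0.  66. -87.] tilt 0.05
shift units (no turn) [ 0.8  -0.   -0.02]
turn units 0.01
shift units after turn [ 0.8   0.   -0.02]
[ 0.35651575  0.51565397 -2.38440919] [-0.02491077 -0.02603758  0.04491565]
```

View pics/z15.png

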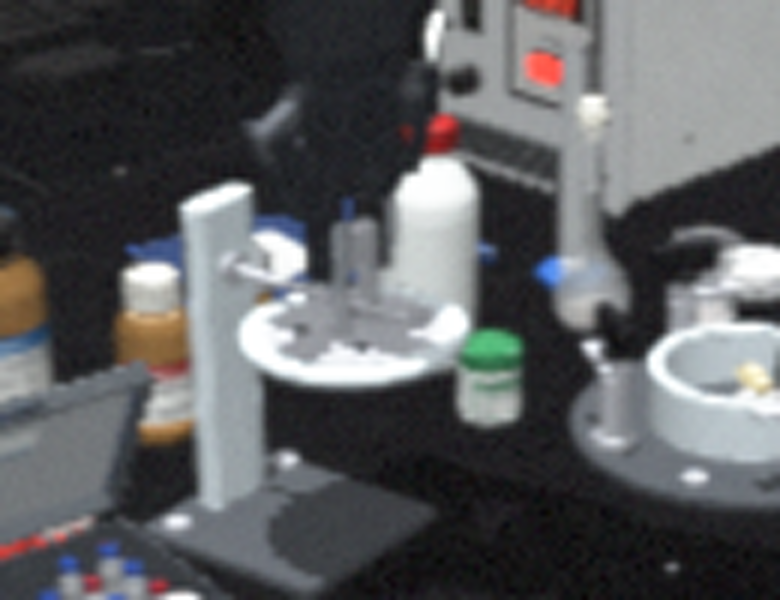

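View pics/w15.png

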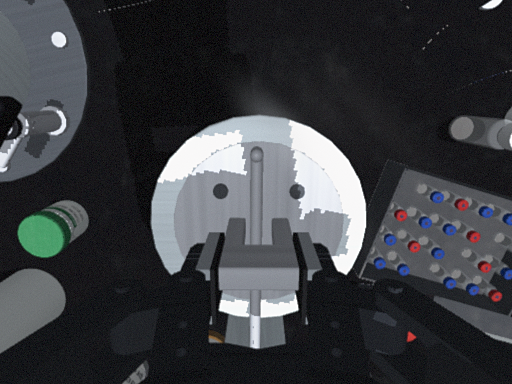

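{"name": "move_arm", "arguments": {"commands": [-0.12,0,0,0,0,0.3,0,0,0,0.4,0,0,0,0.4,0,0,0,0.4,0,0,0,0.4,0,0,0,0.5,0,0,0,0.5,0,0,0,0.6,0,0,0,0.5,0,0,0,0.5,0,0,0,0.3,0,0,0,0.2,0,0,0,0,0,0]}}

```text
time: 37.3
eef_pos: [0.4707, 0.2484, 0.1834]
tcp_rot: [0.553, -0.441, -0.552, -0.441]
contact_force: [0.8, 1.2, -2.2]
opening: 0.361
```

```bash
python3 - <<'E'
from h import *
im,K,W=cam('wrist','w16'); plan((.50,-.1,.28),102.7); print(ctrl.get_state()['contact_force'],ctrl.get_state()['wrist_torque'])
E
```

```text
now [0.4709 0.2484 0.1834] phi 102.8 q [ 17.   2. 114.   0.  65. -86.] tilt 0.03
shift units (no turn) [ -3.86   1.94 -13.85]
turn units 0.01
shift units after turn [ -3.86   1.93 -13.85]
[ 0.19150151 -0.29809895 -1.50762876] [ 0.04259581 -0.02834809  0.00982663]
```

View pics/w16.png

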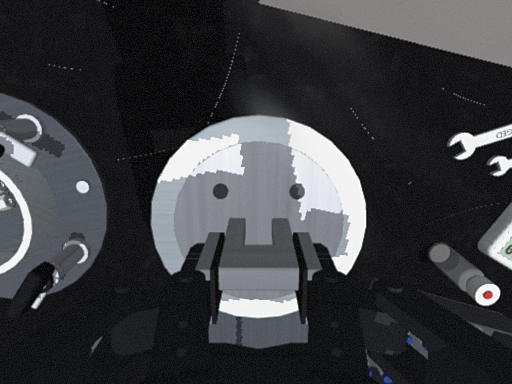

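{"name": "move_arm", "arguments": {"commands": [-0.6,0,0,0,-0.8,0.1,-0.5,0,-0.8,0.2,-0.9,0,-0.8,0.2,-0.9,0,-0.8,0.2,-0.9,0,0,0.2,-0.9,0,0,0.2,-0.9,0,0,0.2,-0.9,0,0,0.2,-0.9,0,0,0.2,-0.9,0,0,0.2,-0.9,0,0,0.2,-0.9,0,0,0.2,-0.9,0,0,0.2,-0.9,0,0,0.2,-0.9,0,0,0.2,-0.9,0,0,0.1,-0.9,0,0,0.1,-0.5,0,0,0,0,0]}}

```text
time: 39.72
eef_pos: [0.4755, -0.1228, 0.2789]
tcp_rot: [0.552, -0.441, -0.552, -0.442]
contact_force: [-0.1, -0.5, -2.5]
opening: 0.362
```

{"name": "move_arm", "arguments": {"commands": [0,0,0,0.6,0,0,0,1,0,0,0,1,0,0,0,1,0,0,0,1,0,0,0,1,0,0,0,1,0,0,0,1,0,0,0,1,0,0,0,0.8,0,0,0,0.6,0,0,0,0]}}

```text
time: 41.22
eef_pos: [0.4754, -0.1215, 0.2785]
tcp_rot: [-0.315, 0.633, 0.315, 0.633]
contact_force: [0.3, 0.1, -2.5]
opening: 0.358
```

```bash
python3 - <<'E'
from h import *
im,K,W=cam('wrist','w17'); plan((.4585,-.2655,.28),53)
for p in [(.4585,-.2655,.17),(.4524,-.181,.175),(.4646,-.350,.175)]: print(proj(K,W,p))
E
```

```text
now [ 0.4754 -0.1216  0.2785] phi 52.9 q [-26.  -9. 114.   0.  75. -79.] tilt 0.02
shift units (no turn) [-0.06 -2.94 -5.  ]
turn units -0.03
shift units after turn [-0.06 -2.93 -5.  ]
[100.69097677 282.78087993]
[174.58656516 218.74985628]
[ 29.40816323 346.30306936]
```

View pics/w17.png

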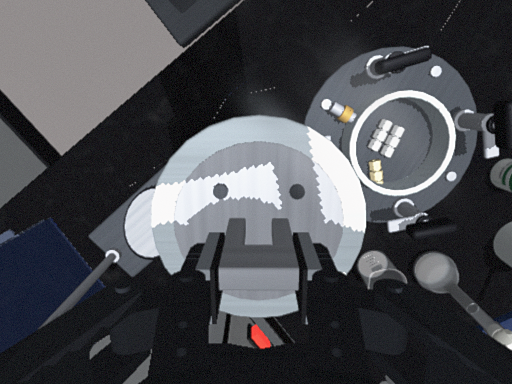

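```bash
python3 - <<'E'
from h import *
s=ctrl.get_state(); c=ctrl.get_calibration('wrist');K=np.array(c['camera_matrix']);T=np.eye(4);T[:3,:3]=R.from_quat(s['tcp_rot']).as_matrix();T[:3,3]=s['eef_pos'];W=T@np.array(c['mount'])
print(onz(K,W,(112,257),.012))
x=cv2.imread('pics/scene0.png'); cv2.imwrite('pics/z18.png',cv2.resize(x[140:240,300:380],None,fx=6,fy=6,interpolation=cv2.INTER_CUBIC))
x=cv2.imread('pics/w17.png'); cv2.imwrite('pics/z19.png',cv2.resize(x[190:384,0:150],None,fx=3,fy=3,interpolation=cv2.INTER_CUBIC))
S=fixed('scene')
for p in [(.4524,-.181,.17),(.4524,-.181,.01),(.4646,-.350,.17)]: print(proj(*S,p))
E
```

```text
[ 0.46583874 -0.35127542  0.012     ]
[332.01249511 181.60825192]
[328.37560795 221.61928593]
[354.52943695 170.9350268 ]
```

View pics/z18.png

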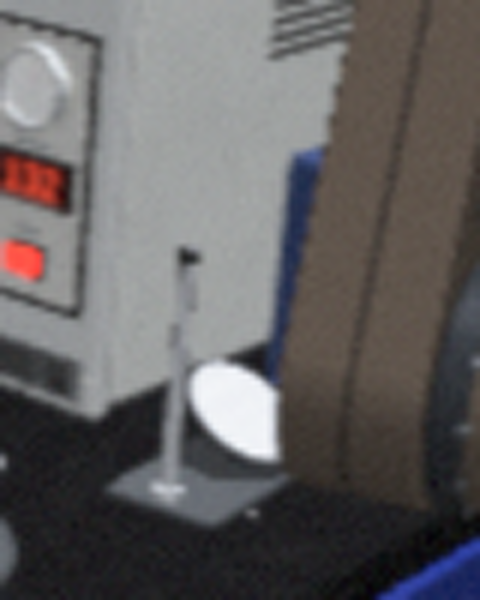

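View pics/z19.png

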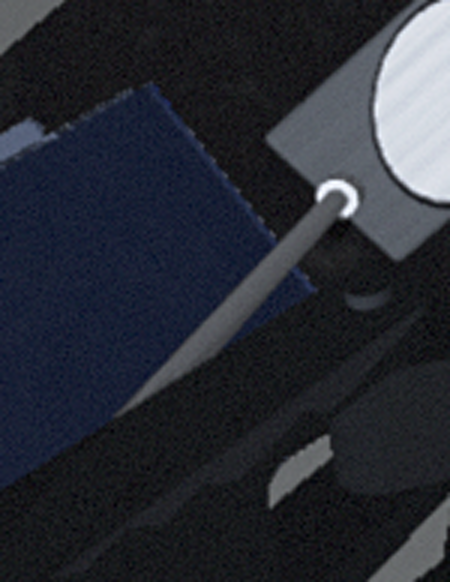

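{"name": "move_arm", "arguments": {"commands": [0,-0.4,-0.7,0,0,-0.5,-0.8,0,0,-0.5,-0.8,0,0,-0.5,-0.8,0,0,-0.4,-0.8,0,0,-0.35,-0.6,0,0,-0.25,-0.5,0,0,0,0,0,0,0,0,0]}}

```text
time: 42.4
eef_pos: [0.4575, -0.2652, 0.2783]
tcp_rot: [-0.314, 0.633, 0.315, 0.633]
contact_force: [0.1, -0.0, -1.8]
opening: 0.357
```

```bash
python3 - <<'E'
from h import *
plan((.459,-.266,.2155),53)
im,K,W=cam('top','t20'); cv2.imwrite('pics/z20.png',cv2.resize(im[170:270,300:450,::-1],None,fx=5,fy=5,interpolation=cv2.INTER_CUBIC))
im,K,W=cam('scene','s20'); cv2.imwrite('pics/z21.png',cv2.resize(im[120:240,280:410,::-1],None,fx=5,fy=5,interpolation=cv2.INTER_CUBIC))
E
```

```text
now [ 0.4575 -0.2652  0.2783] phi 52.8 q [-41.  -4. 109.   0.  75. -94.] tilt 0.04
shift units (no turn) [ 2.51 -0.07  0.01]
turn units -0.04
shift units after turn [ 2.51 -0.07  0.01]
```

View pics/z20.png

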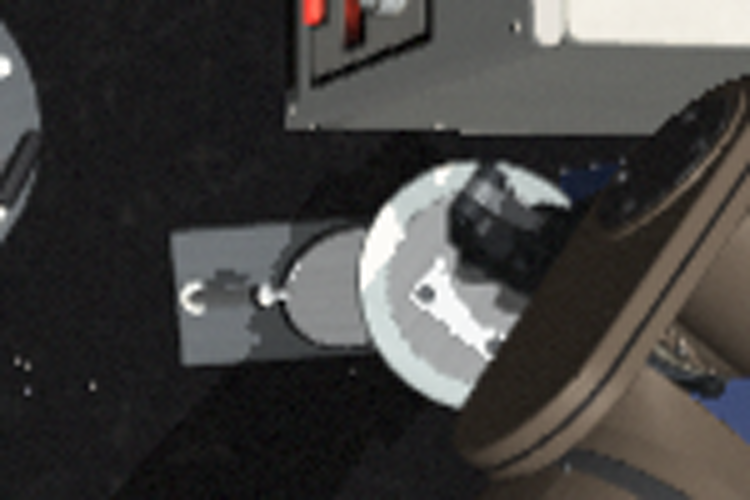

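View pics/z21.png

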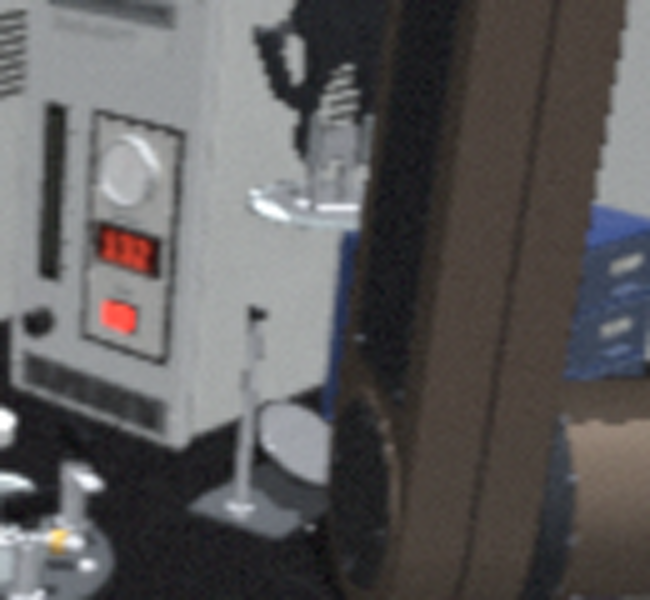

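{"name": "move_arm", "arguments": {"commands": [0.4,-0.06,0,0,0.5,0,0,0,0.5,0,0,0,0.4,0,0,0,0.3,0,0,0,0.2,0,0,0,0.2,0,0,0,0,0,0,0]}}

```text
time: 43.5
eef_pos: [0.4585, -0.2665, 0.2155]
tcp_rot: [-0.314, 0.634, 0.314, 0.633]
contact_force: [-0.7, 0.3, -2.4]
opening: 0.361
```

```bash
python3 - <<'E'
from h import *
plan((.459,-.266,.2155),53); print(ctrl.get_state()['contact_force'])
im,K,W=cam('top','t22'); a=cv2.resize(im[180:260,310:440,::-1],None,fx=5,fy=5,interpolation=cv2.INTER_CUBIC)
im,K,W=cam('scene','s22'); b=cv2.resize(im[150:230,290:420,::-1],None,fx=5,fy=5,interpolation=cv2.INTER_CUBIC)
cv2.imwrite('pics/z22.png',a);cv2.imwrite('pics/z23.png',b)
E
```

```text
now [ 0.4585 -0.2665  0.2155] phi 52.8 q [-41.  -0. 112.   0.  68. -94.] tilt 0.03
shift units (no turn) [ 0.   -0.    0.03]
turn units -0.05
shift units after turn [ 0.   -0.    0.03]
[-0.65850441  0.31560886 -2.39736903]
```

View pics/z22.png

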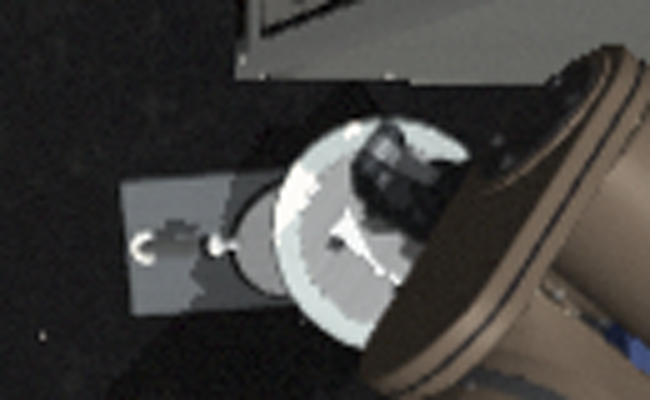

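View pics/z23.png

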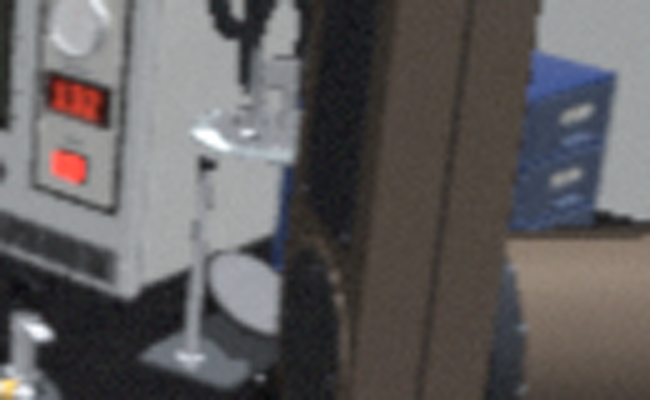

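```bash
python3 - <<'E'
from h import *
T=fixed('top');S=fixed('scene')
for z in (.165,.17,.175,.18):
  for n,C in(('top',T),('scene',S)):
    P=np.array([proj(*C,(.4585+.059*np.cos(a),-.2665+.059*np.sin(a),z)) for a in np.radians(np.arange(0,360,3))])
    i=P[:,0].argmin(); print(z,n,'leftmost',P[i].round(1),'bottom',P[P[:,1].argmax()].round(1))
print('observed top left',310+276/5,180+226/5,'scene left',290+193/5,150+132/5, 'bottom-ish row',150+160/5)
a=onz(*T,(310+218/5,180+243/5),.17);b=onz(*T,(310+238/5,180+245/5),.17);print('head,pointer end',a,b)
print(proj(*S,(a[0],a[1],.17)), 'obs head',290+207/5,150+162/5)
E
```

```text
0.165 top leftmost [363.2 225.5] bottom [387.3 249.9]
0.165 scene leftmost [327.9 176.3] bottom [347.9 182.6]
0.17 top leftmost [363.7 225.4] bottom [388. 250.]
0.17 scene leftmost [328. 175.] bottom [348.  181.3]
0.175 top leftmost [364.3 225.4] bottom [388.7 250.1]
0.175 scene leftmost [328.1 173.8] bottom [348.2 180. ]
0.18 top leftmost [364.9 225.4] bottom [389.4 250.2]
0.18 scene leftmost [328.2 172.5] bottom [348.3 178.7]
observed top left 365.2 225.2 scene left 328.6 176.4 bottom-ish row 182.0
head,pointer end [ 0.45377738 -0.1816794   0.17      ] [ 0.45269623 -0.19176704  0.17      ]
[331.80543657 181.47087377] obs head 331.4 182.4
```

{"name": "move_arm", "arguments": {"commands": [0,0,0,0,0,0,0,0,0,0,0,0,0,0,0,0,0,0,0,0,0,0,0,0,0,0,0,0,0,0,0,0,0,0,0,0,0,0,0,0,0,0,0,0,0,0,0,0,0,0,0,0,0,0,0,0,0,0,0,0,0,0,0,0,0,0,0,0,0,0,0,0,0,0,0,0,0,0,0,0]}}

```text
time: 46.1
eef_pos: [0.4586, -0.2666, 0.2158]
tcp_rot: [-0.314, 0.633, 0.314, 0.633]
contact_force: [-0.2, -0.1, -2.4]
opening: 0.365
```

```bash
python3 - <<'E'
from h import *
plan((.459,-.266,.28),53)
plan((.554,.0135,.28),53)
E
```

```text
now [ 0.4586 -0.2666  0.2158] phi 52.8 q [-41.  -0. 112.   0.  68. -94.] tilt 0.0
shift units (no turn) [-2.57  0.    0.03]
turn units -0.04
shift units after turn [-2.57  0.    0.03]
now [ 0.4586 -0.2666  0.2158] phi 52.8 q [-41.  -0. 112.   0.  68. -94.] tilt 0.0
shift units (no turn) [-2.57  3.74 11.23]
turn units -0.04
shift units after turn [-2.57  3.7  11.24]
```

{"name": "move_arm", "arguments": {"commands": [-0.4,0,0,0,-0.7,0,0,0,-0.7,0,0,0,-0.6,0,0,0,-0.2,0.2,0.6,0,0,0.3,0.9,0,0,0.3,0.9,0,0,0.3,0.9,0,0,0.3,0.9,0,0,0.3,0.9,0,0,0.3,0.9,0,0,0.3,0.9,0,0,0.3,0.9,0,0,0.3,0.9,0,0,0.3,0.9,0,0,0.3,0.9,0,0,0.24,0.73,0,0,0,0,0,0,0,0,0]}}

```text
time: 48.48
eef_pos: [0.5538, 0.0134, 0.2806]
tcp_rot: [-0.314, 0.634, 0.314, 0.633]
contact_force: [0.0, 0.1, -2.0]
opening: 0.357
```

```bash
python3 - <<'E'
from h import *
plan((.554,.0135,.0945),53)
im,K,W=cam('wrist','w24')
# disc hub circle rim ellipse seen in wrist: disc top z = tcp-.0425
im2,_,_=cam('top','t24'); cv2.imwrite('pics/z24.png',cv2.resize(im2[150:240,220:330,::-1],None,fx=6,fy=6,interpolation=cv2.INTER_CUBIC))
E
```

```text
now [0.5538 0.0134 0.2806] phi 52.8 q [ -9.  -0. 105.  -0.  75. -62.] tilt 0.04
shift units (no turn) [ 7.45 -0.01  0.01]
turn units -0.04
shift units after turn [ 7.45 -0.    0.01]
```

View pics/w24.png

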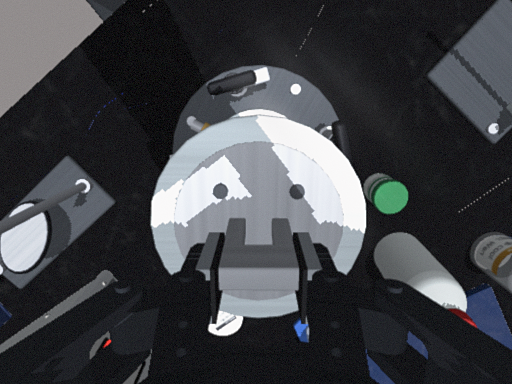

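View pics/z24.png

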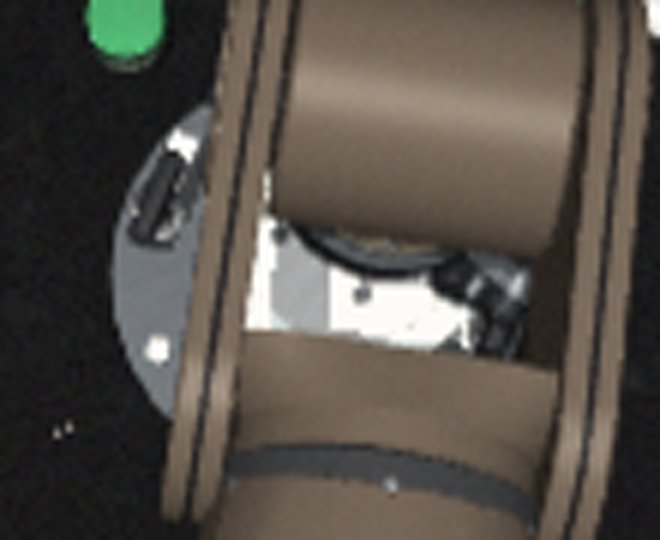

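```bash
python3 - <<'E'
from h import *
im=cv2.imread('pics/w24.png')[:,:,::-1]
s=ctrl.get_state(); c=ctrl.get_calibration('wrist');K=np.array(c['camera_matrix']);T=np.eye(4);M=R.from_quat(s['tcp_rot']).as_matrix();T[:3,:3]=M;T[:3,3]=s['eef_pos'];W=T@np.array(c['mount'])
z=s['eef_pos'][2]-.0425
for q in [(259,115.5),(259,318),(151,212),(367,212)]:
    p=onz(K,W,q,z); print(q,(M.T@(p-s['eef_pos'])).round(4))
E
```

```text
(259, 115.5) [0.0425 0.0598 0.0005]
(259, 318) [ 0.0425 -0.0574  0.0005]
(151, 212) [ 0.0425  0.009  -0.0577]
(367, 212) [0.0425 0.0089 0.0587]
```

{"name": "move_arm", "arguments": {"commands": [0.6,0,0,0,0.9,0,0,0,0.9,0,0,0,0.9,0,0,0,0.9,0,0,0,0.9,0,0,0,0.8,0,0,0,0.5,0,0,0,0.4,0,0,0,0.2,0,0,0,0.1,0,0,0,0,0,0,0,0,0,0,0]}}

```text
time: 50.2
eef_pos: [0.5544, 0.0135, 0.1039]
tcp_rot: [-0.315, 0.633, 0.314, 0.634]
contact_force: [-0.6, 0.2, -1.3]
opening: 0.358
```

```bash
python3 - <<'E'
from h import *
plan((.554,.0135,.0945),53); print(ctrl.get_state()['contact_force'])
im,K,W=cam('wrist','w25')
E
```

```text
now [0.5544 0.0135 0.1039] phi 52.8 q [ -9.  11. 113.  -0.  56. -62.] tilt 0.07
shift units (no turn) [ 0.38  0.01 -0.01]
turn units -0.04
shift units after turn [ 0.38  0.01 -0.01]
[-0.6198283   0.19247834 -1.30509426]
```

View pics/w25.png

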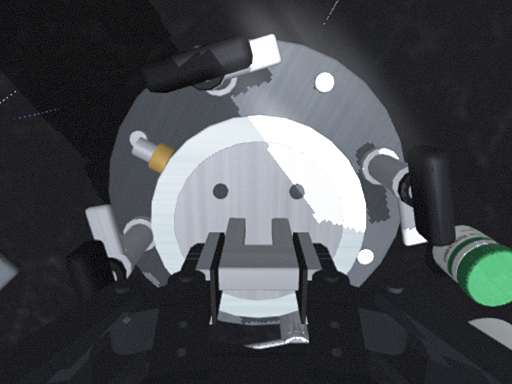

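{"name": "move_arm", "arguments": {"commands": [0.1,0,0,0,0.1,0,0,0,0.06,0,0,0,0,0,0,0,0,0,0,0]}}

```text
time: 50.88
eef_pos: [0.5541, 0.0136, 0.0968]
tcp_rot: [-0.314, 0.633, 0.314, 0.633]
contact_force: [0.3, -0.3, -1.7]
opening: 0.361
```

{"name": "move_arm", "arguments": {"commands": [0.06,0,0,0,0.06,0,0,0,0,0,0,0,0,0,0,0]}}

```text
time: 51.38
eef_pos: [0.5542, 0.0135, 0.0948]
tcp_rot: [-0.314, 0.633, 0.314, 0.633]
contact_force: [-4.0, -0.7, 5.5]
opening: 0.363
```

{"name": "move_arm", "arguments": {"commands": [0,0,0,0,0,0,0,0,0,0,0,0,0,0,0,0], "jaw": 45}}

```text
time: 51.88
eef_pos: [0.554, 0.0136, 0.0936]
tcp_rot: [-0.314, 0.633, 0.314, 0.633]
contact_force: [1.9, 0.3, 0.9]
opening: 0.53
```

{"name": "move_arm", "arguments": {"commands": [-0.3,0,0,0,-0.6,0,0,0,-0.8,0,0,0,-1,0,0,0,-1,0,0,0,-1,0,0,0,-1,0,0,0,0,0,0,0,0,0,0,0]}}

```text
time: 53.0
eef_pos: [0.5536, 0.0136, 0.2359]
tcp_rot: [-0.314, 0.634, 0.314, 0.633]
contact_force: [1.1, -0.0, 0.2]
opening: 0.529
```

```bash
cat > cl.py <<'E'
from h import *
import sys
im,K,W=cam('wrist',sys.argv[1])
c=np.array([.554,.0135]); yaw=24.4
vis=im[:,:,::-1].copy()
for n,a in zip('abcd',(45,135,225,315)):
    t=np.radians(a+yaw); p=c+.085*np.array([np.cos(t),np.sin(t)])
    u=proj(K,W,(*p,.092)); print(n,p.round(4),'px',u.round(0),'tangent dir at 0: %.1f'%((a+yaw+90)%180)); cv2.drawMarker(vis,tuple(int(x) for x in u),(0,0,255),0,8,1)
cv2.imwrite('pics/'+sys.argv[1]+'m.png',vis)
print(ctrl.get_state()['eef_pos'])
E
python3 cl.py w26
```

```text
a [0.5839 0.0931] px [358. 153.] tangent dir at 0: 159.4
b [0.4744 0.0434] px [227.  80.] tangent dir at 0: 69.4
c [ 0.5241 -0.0661] px [163. 210.] tangent dir at 0: 159.4
d [ 0.6336 -0.0164] px [285. 270.] tangent dir at 0: 69.4
[0.55334316 0.01364958 0.23520363]
```

View pics/w26m.png

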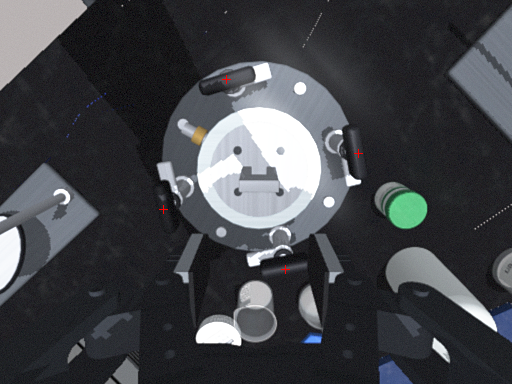

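```bash
python3 - <<'E'
from h import *
T=fixed('top');S=fixed('scene')
print('flask top',tri(ray(*T,(291.7,125)),ray(*S,(248.8,178.3))))
print('flask base',onz(*T,(287.5,137),.02))
print('beaker',onz(*T,(308,150),.04), 'white round',onz(*T,(225+633/6,85+370/6),.05))
print('wash bottle cap',tri(ray(*T,(225+165/6,85+150/6)),ray(*S,(150+441/6,160+125/6))))
print('cyl top',onz(*T,(225+500/6,85+80/6),.2),'base',onz(*T,(225+455/6,85+195/6),.01))
im=cv2.imread('pics/w26.png')
cv2.imwrite('pics/z26.png',cv2.resize(im[55:285,150:375],None,fx=2.6,fy=2.6,interpolation=cv2.INTER_CUBIC))
E
```

```text
flask top (array([ 0.73005266, -0.03195069,  0.14665899]), [np.float64(0.000611493457130007), np.float64(0.0006114934571298633)])
flask base [ 0.72798478 -0.03315581  0.02      ]
beaker [ 0.6839441  -0.09040759  0.04      ] white round [ 0.69117264 -0.15428808  0.05      ]
wash bottle cap (array([0.76706421, 0.06928653, 0.15200708]), [np.float64(0.0034771825455565354), np.float64(0.003477182545556388)])
cyl top [ 0.78380025 -0.06994038  0.2       ] base [ 0.7902315  -0.07547974  0.01      ]
```

View pics/z26.png

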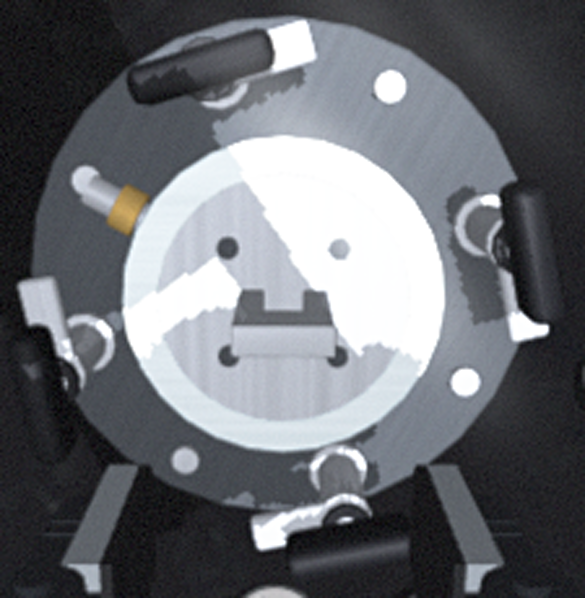

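```bash
python3 - <<'E'
from h import *
s=ctrl.get_state(); c=ctrl.get_calibration('wrist');K=np.array(c['camera_matrix']);T=np.eye(4);M=R.from_quat(s['tcp_rot']).as_matrix();T[:3,:3]=M;T[:3,3]=s['eef_pos'];W=T@np.array(c['mount'])
P=[onz(K,W,q,.052) for q in [(197.3,170),(321.2,170),(259.2,106.9),(259.2,228.8)]]
print('cover centre',(P[0]+P[1])/2,(P[2]+P[3])/2,np.linalg.norm(P[0]-P[1]),np.linalg.norm(P[2]-P[3]))
print('a');plan((.5839,.0931,.16),67)
E
```

```text
cover centre [0.55237388 0.0155069  0.052     ] [0.55303238 0.01495675 0.052     ] 0.11731390056201507 0.1177138970708564
a
now [0.5533 0.0136 0.2352] phi 52.8 q [ -9.   2. 108.   0.  70. -62.] tilt 0.11
shift units (no turn) [3.01 0.94 3.27]
turn units -2.84
shift units after turn [3.01 0.12 3.4 ]
```

{"name": "move_arm", "arguments": {"commands": [0,0,0,-0.95,0,0,0,-0.95,0,0,0,-0.94,0,0,0.8,0,0.5,0,0.9,0,0.9,0.06,0.9,0,0.9,0.06,0.8,0,0.7,0,0,0,0,0,0,0,0,0,0,0], "jaw": 40, "force": 25}}

```text
time: 54.3
eef_pos: [0.5849, 0.0925, 0.162]
tcp_rot: [-0.39, 0.59, 0.39, 0.59]
contact_force: [0.7, -0.1, 0.3]
opening: 0.47
```

```bash
python3 - <<'E'
from h import *
im,K,W=cam('wrist','w27'); plan((.5839,.0931,.082),67); print(proj(K,W,(.5839,.0931,.092)))
E
```

```text
now [0.5852 0.0924 0.1625] phi 66.9 q [ -1.  11. 106.  -0.  63. -68.] tilt 0.11
shift units (no turn) [3.22 0.06 0.  ]
turn units -0.02
shift units after turn [3.22 0.06 0.  ]
[258.12149813 209.07810532]
```

View pics/w27.png

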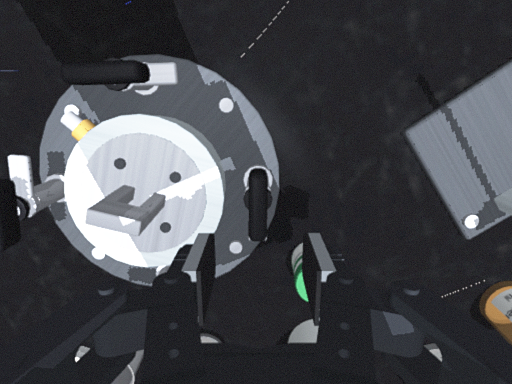

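{"name": "move_arm", "arguments": {"commands": [0.8,0,0,0,0.9,0,0,0,0.8,0,0,0,0.5,0,0,0,0.22,0,0,0,0,0,0,0]}}

```text
time: 55.1
eef_pos: [0.5846, 0.0929, 0.0807]
tcp_rot: [-0.39, 0.59, 0.39, 0.59]
contact_force: [0.6, 0.4, -0.1]
opening: 0.474
```

{"name": "move_arm", "arguments": {"commands": [0,0,0,0,0,0,0,0,0,0,0,0,0,0,0,0], "jaw": 8}}

```text
time: 55.6
eef_pos: [0.5849, 0.0921, 0.0819]
tcp_rot: [-0.391, 0.59, 0.39, 0.59]
contact_force: [-2.2, -4.2, 5.0]
opening: 0.13
```

{"name": "move_arm", "arguments": {"commands": [0,0,0,0.6,0,0,0,1,0,0,0,1,0,0,0,1,0,0,0,1,0,0,0,1,0,0,0,1,0,0,0,1,0,0,0,0.8,0,0,0,0,0,0,0,0]}}

```text
time: 56.98
eef_pos: [0.5846, 0.0918, 0.0819]
tcp_rot: [-0.154, 0.691, 0.152, 0.69]
contact_force: [-3.8, -5.5, 5.2]
opening: 0.134
```

{"name": "move_arm", "arguments": {"commands": [0,0,0,0,0,0,0,0,0,0,0,0], "jaw": 40}}

```text
time: 57.35
eef_pos: [0.5845, 0.0933, 0.0806]
tcp_rot: [-0.153, 0.69, 0.153, 0.69]
contact_force: [-0.3, 0.7, -0.3]
opening: 0.473
```

{"name": "move_arm", "arguments": {"commands": [-0.5,0,0,0,-0.8,0,0,0,-0.9,0,0,0,-0.9,0,0,0,-0.1,0,0,-1,0,0,0,-1,0,0,0,-1,0,0,0,-1,0,0,0,-1,0,0,0,-1,0,0,0,-1,0,0,0,-1,0,0,0,0]}}

```text
time: 58.98
eef_pos: [0.5851, 0.093, 0.1626]
tcp_rot: [-0.38, 0.596, 0.379, 0.597]
contact_force: [-0.3, -0.6, -0.8]
opening: 0.467
```

```bash
python3 cl.py w28; python3 - <<'E'
from h import *
plan((.5241,-.0661,.162),65)
E
```

```text
a [0.5839 0.0931] px [257. 209.] tangent dir at 0: 159.4
b [0.4744 0.0434] px [94. 77.] tangent dir at 0: 69.4
c [ 0.5241 -0.0661] px [-10. 229.] tangent dir at 0: 159.4
d [ 0.6336 -0.0164] px [146. 333.] tangent dir at 0: 69.4
[0.58501847 0.09301023 0.16231131]
now [0.585  0.093  0.1623] phi 64.9 q [ -1.  11. 106.   0.  63. -66.] tilt 0.12
shift units (no turn) [ 0.01 -0.49 -6.8 ]
turn units -0.02
shift units after turn [ 0.01 -0.48 -6.8 ]
```

View pics/w28m.png

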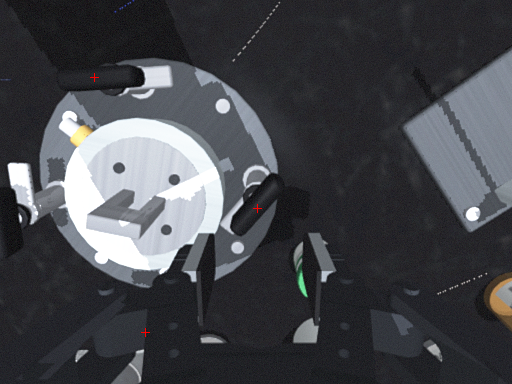

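{"name": "move_arm", "arguments": {"commands": [0,-0.06,-0.7,0,0,-0.06,-0.9,0,0,-0.06,-0.9,0,0,-0.06,-0.9,0,0,-0.06,-0.9,0,0,-0.06,-0.9,0,0,-0.06,-0.9,0,0,-0.06,-0.7,0,0,0,0,0,0,0,0,0]}}

```text
time: 60.28
eef_pos: [0.5235, -0.066, 0.1609]
tcp_rot: [-0.38, 0.596, 0.38, 0.597]
contact_force: [-0.1, -0.4, -0.4]
opening: 0.47
```

```bash
python3 cl.py w29; python3 - <<'E'
from h import *
plan((.5241,-.0661,.081),65)
E
```

```text
a [0.5839 0.0931] px [536. 192.] tangent dir at 0: 159.4
b [0.4744 0.0434] px [401.  55.] tangent dir at 0: 69.4
c [ 0.5241 -0.0661] px [258. 212.] tangent dir at 0: 159.4
d [ 0.6336 -0.0164] px [392. 320.] tangent dir at 0: 69.4
[ 0.52359702 -0.06581268  0.16086302]
now [ 0.5236 -0.0658  0.1609] phi 65.0 q [-18.   3. 115.   0.  62. -83.] tilt 0.01
shift units (no turn) [ 3.19 -0.02 -0.  ]
turn units -0.0
shift units after turn [ 3.19 -0.02 -0.  ]
```

View pics/w29m.png

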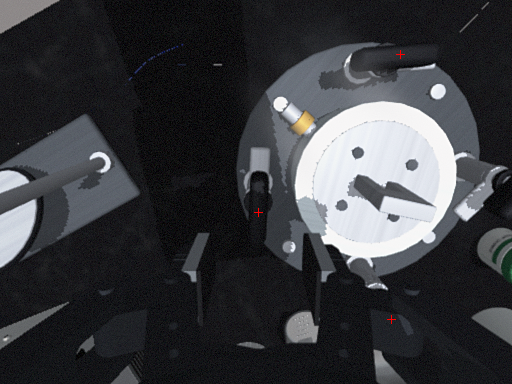

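{"name": "move_arm", "arguments": {"commands": [0.8,0,0,0,0.9,0,0,0,0.8,0,0,0,0.5,0,0,0,0.18,0,0,0,0,0,0,0]}}

```text
time: 61.08
eef_pos: [0.5237, -0.066, 0.0815]
tcp_rot: [-0.38, 0.596, 0.38, 0.596]
contact_force: [0.5, -0.0, 0.4]
opening: 0.47
```

{"name": "move_arm", "arguments": {"commands": [0,0,0,0,0,0,0,0,0,0,0,0,0,0,0,0], "jaw": 8}}

```text
time: 61.58
eef_pos: [0.5241, -0.0667, 0.0822]
tcp_rot: [-0.38, 0.596, 0.379, 0.597]
contact_force: [-0.1, -2.3, 4.7]
opening: 0.136
```

{"name": "move_arm", "arguments": {"commands": [0,0,0,0.6,0,0,0,1,0,0,0,1,0,0,0,1,0,0,0,1,0,0,0,1,0,0,0,1,0,0,0,1,0,0,0,0.7,0,0,0,0,0,0,0,0]}}

```text
time: 62.95
eef_pos: [0.5242, -0.0665, 0.0822]
tcp_rot: [-0.145, 0.692, 0.144, 0.693]
contact_force: [0.0, -2.5, 6.2]
opening: 0.132
```

{"name": "move_arm", "arguments": {"commands": [0,0,0,0,0,0,0,0,0,0,0,0], "jaw": 40}}

```text
time: 63.32
eef_pos: [0.5229, -0.0658, 0.0807]
tcp_rot: [-0.144, 0.693, 0.144, 0.692]
contact_force: [0.7, 0.2, -1.2]
opening: 0.465
```

{"name": "move_arm", "arguments": {"commands": [-0.5,0,0,0,-0.8,0,0,0,-0.9,0,0,0,-0.9,0,0,0,-0.1,0,0,0,0,0,0,0]}}

```text
time: 64.08
eef_pos: [0.5233, -0.0661, 0.1613]
tcp_rot: [-0.144, 0.692, 0.144, 0.692]
contact_force: [-0.2, -0.5, -0.6]
opening: 0.467
```

```bash
python3 cl.py w30; python3 - <<'E'
from h import *
plan((.4744,.0434,.162),-22)
E
```

```text
a [0.5839 0.0931] px [485.  -9.] tangent dir at 0: 159.4
b [0.4744 0.0434] px [256.  -4.] tangent dir at 0: 69.4
c [ 0.5241 -0.0661] px [260. 212.] tangent dir at 0: 159.4
d [ 0.6336 -0.0164] px [453. 209.] tangent dir at 0: 69.4
[ 0.52292761 -0.0659928   0.16055233]
now [ 0.5229 -0.066   0.1606] phi 23.5 q [-18.   3. 115.   0.  62. -42.] tilt 0.08
shift units (no turn) [-0.05  4.79 -0.04]
turn units 9.1
shift units after turn [-0.06  3.33 -3.44]
```

View pics/w30m.png

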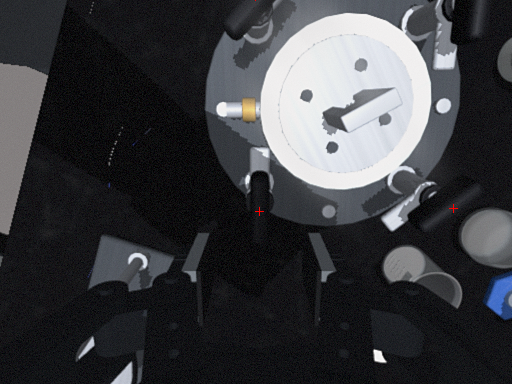

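{"name": "move_arm", "arguments": {"commands": [0,0.8,0,0,0,0.9,0,0,0,0.9,0,0,0,0.9,0,0,0,0.8,0,0,0,0.49,0,0,0,0,0,1,0,0,0,1,0,0,0,1,0,0,0,1,0,0,0,1,0,0,0,1,0,0,0,1,0,0,0,1,0,0,0,1,0,0,0,0.1,0,0,0,0]}}

```text
time: 66.25
eef_pos: [0.4758, 0.0438, 0.1614]
tcp_rot: [0.135, 0.694, -0.135, 0.694]
contact_force: [0.1, 0.1, 1.4]
opening: 0.47
```

```bash
python3 cl.py w31; python3 - <<'E'
from h import *
plan((.4744,.0434,.081),-22)
E
```

```text
a [0.5839 0.0931] px [407.  64.] tangent dir at 0: 159.4
b [0.4744 0.0434] px [257. 212.] tangent dir at 0: 69.4
c [ 0.5241 -0.0661] px [384. 326.] tangent dir at 0: 159.4
d [ 0.6336 -0.0164] px [531. 206.] tangent dir at 0: 69.4
[0.47574684 0.04377169 0.16133617]
now [0.4757 0.0438 0.1613] phi -22.0 q [ -7.  -4. 122.  -0.  62.  15.] tilt 0.0
shift units (no turn) [ 3.21 -0.03 -0.04]
turn units 0.01
shift units after turn [ 3.21 -0.03 -0.04]
```

View pics/w31m.png

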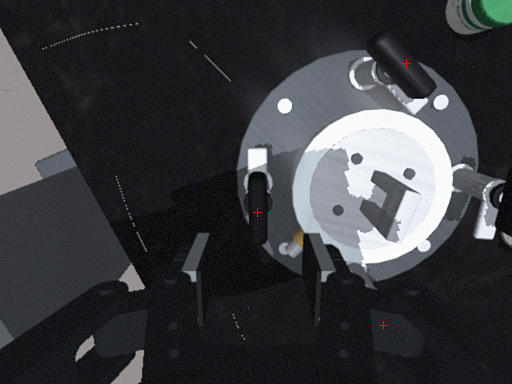

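{"name": "move_arm", "arguments": {"commands": [0.8,0,-0.04,0,0.9,0,0,0,0.8,0,0,0,0.5,0,0,0,0.2,0,0,0,0,0,0,0]}}

```text
time: 67.05
eef_pos: [0.475, 0.0441, 0.0814]
tcp_rot: [0.135, 0.694, -0.135, 0.694]
contact_force: [0.0, -0.0, -0.0]
opening: 0.471
```

{"name": "move_arm", "arguments": {"commands": [0,0,0,0,0,0,0,0,0,0,0,0,0,0,0,0], "jaw": 8}}

```text
time: 67.55
eef_pos: [0.4754, 0.044, 0.0822]
tcp_rot: [0.135, 0.694, -0.135, 0.694]
contact_force: [-1.8, 1.0, 5.8]
opening: 0.131
```

{"name": "move_arm", "arguments": {"commands": [0,0,0,0.6,0,0,0,1,0,0,0,1,0,0,0,1,0,0,0,1,0,0,0,1,0,0,0,1,0,0,0,1,0,0,0,1,0,0,0,0.2,0,0,0,0,0,0,0,0]}}

```text
time: 69.05
eef_pos: [0.4761, 0.0433, 0.0822]
tcp_rot: [0.385, 0.592, -0.385, 0.594]
contact_force: [2.3, -5.0, 4.4]
opening: 0.133
```

{"name": "move_arm", "arguments": {"commands": [0,0,0,0,0,0,0,0,0,0,0,0], "jaw": 40}}

```text
time: 69.42
eef_pos: [0.4739, 0.0445, 0.0805]
tcp_rot: [0.385, 0.594, -0.385, 0.592]
contact_force: [-0.4, -0.4, 0.3]
opening: 0.463
```

{"name": "move_arm", "arguments": {"commands": [-0.5,0,0,0,-0.8,0,0,0,-0.9,0,0,0,-0.9,0,0,0,-0.1,0,0,0,0,0,0,0]}}

```text
time: 70.18
eef_pos: [0.4747, 0.0441, 0.1612]
tcp_rot: [0.385, 0.593, -0.385, 0.593]
contact_force: [-0.3, -0.2, -0.1]
opening: 0.471
```

```bash
python3 - <<'E'
from h import *
plan((.6336,-.0164,.162),-29)
E
```

```text
now [0.4747 0.0441 0.1612] phi -66.0 q [ -7.  -4. 122.   0.  62.  59.] tilt 0.0
shift units (no turn) [-0.03  4.83  4.8 ]
turn units -7.4
shift units after turn [-0.03  0.97  6.73]
```

{"name": "move_arm", "arguments": {"commands": [0,0,0,-1,0,0,0,-1,0,0,0,-1,0,0,0,-1,0,0,0,-1,0,0,0,-1,0,0,0,-1,0,0,0,-0.4,0,0.1,0.7,0,0,0.12,0.9,0,0,0.12,0.9,0,0,0.12,0.9,0,0,0.12,0.9,0,0,0.12,0.9,0,0,0.12,0.9,0,0,0.15,0.63,0,0,0,0,0,0,0,0,0]}}

```text
time: 72.42
eef_pos: [0.6329, -0.0161, 0.1605]
tcp_rot: [0.177, 0.685, -0.177, 0.684]
contact_force: [-0.3, -0.3, -0.4]
opening: 0.463
```

```bash
python3 cl.py w32; python3 - <<'E'
from h import *
plan((.6336,-.0164,.081),-29)
E
```

```text
a [0.5839 0.0931] px [89. 91.] tangent dir at 0: 159.4
b [0.4744 0.0434] px [ -2. 248.] tangent dir at 0: 69.4
c [ 0.5241 -0.0661] px [158. 342.] tangent dir at 0: 159.4
d [ 0.6336 -0.0164] px [261. 211.] tangent dir at 0: 69.4
[ 0.63285777 -0.01605469  0.16071268]
now [ 0.6329 -0.0161  0.1607] phi -29.0 q [-11.  16. 100.   0.  64.  18.] tilt 0.09
shift units (no turn) [3.19 0.   0.04]
turn units -0.01
shift units after turn [3.19 0.   0.03]
```

View pics/w32m.png

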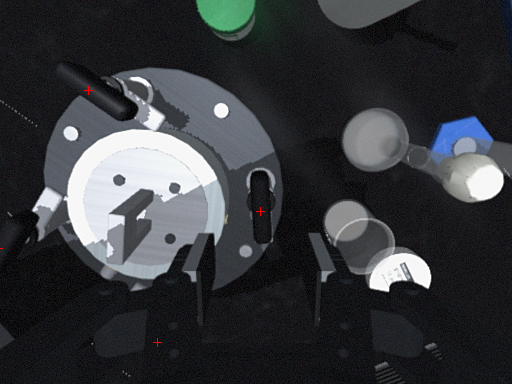

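{"name": "move_arm", "arguments": {"commands": [0.8,0,0.03,0,0.9,0,0,0,0.8,0,0,0,0.5,0,0,0,0.18,0,0,0,0,0,0,0]}}

```text
time: 73.22
eef_pos: [0.6346, -0.0168, 0.0818]
tcp_rot: [0.177, 0.684, -0.177, 0.685]
contact_force: [1.1, 0.5, 0.1]
opening: 0.471
```

{"name": "move_arm", "arguments": {"commands": [0,0,0,0,0,0,0,0,0,0,0,0,0,0,0,0], "jaw": 8}}

```text
time: 73.72
eef_pos: [0.6344, -0.0163, 0.0829]
tcp_rot: [0.177, 0.685, -0.177, 0.684]
contact_force: [-4.0, 1.8, 5.1]
opening: 0.134
```

{"name": "move_arm", "arguments": {"commands": [0,0,0,0.6,0,0,0,1,0,0,0,1,0,0,0,1,0,0,0,1,0,0,0,1,0,0,0,1,0,0,0,0.8,0,0,0,0,0,0,0,0]}}

```text
time: 74.97
eef_pos: [0.6349, -0.0168, 0.0829]
tcp_rot: [0.385, 0.593, -0.385, 0.593]
contact_force: [-2.9, 0.6, 4.6]
opening: 0.133
```

{"name": "move_arm", "arguments": {"commands": [0,0,0,0,0,0,0,0,0,0,0,0], "jaw": 40}}

```text
time: 75.35
eef_pos: [0.6343, -0.0169, 0.0814]
tcp_rot: [0.385, 0.593, -0.385, 0.593]
contact_force: [0.2, -0.5, -0.4]
opening: 0.471
```

{"name": "move_arm", "arguments": {"commands": [-0.5,0,0,0,-0.8,0,0,0,-0.9,0,0,0,-0.9,0,0,0,-0.9,0,0,0,-0.9,0,0,0,-0.6,0,0,0,0,0,0,0]}}

```text
time: 76.35
eef_pos: [0.6354, -0.0169, 0.222]
tcp_rot: [0.386, 0.592, -0.385, 0.594]
contact_force: [-0.2, -0.3, 0.9]
opening: 0.473
```

```bash
python3 cl.py w33; python3 - <<'E'
from h import *
plan((.5839,.0931,.162),24)
E
```

```text
a [0.5839 0.0931] px [106. 189.] tangent dir at 0: 159.4
b [0.4744 0.0434] px [124. 319.] tangent dir at 0: 69.4
c [ 0.5241 -0.0661] px [258. 318.] tangent dir at 0: 159.4
d [ 0.6336 -0.0164] px [257. 188.] tangent dir at 0: 69.4
[ 0.63463193 -0.01678183  0.22025795]
now [ 0.6346 -0.0168  0.2203] phi -66.0 q [-11.  13.  98.   0.  70.  55.] tilt 0.09
shift units (no turn) [ 2.33 -0.07 -4.84]
turn units -18.0
shift units after turn [ 2.33  4.84 -0.07]
```

View pics/w33m.png

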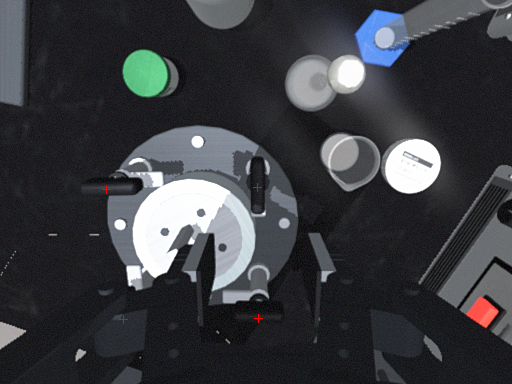

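{"name": "move_arm", "arguments": {"commands": [0.7,0,0,0,0.9,0,0,0,0.9,0,0,0,0.9,0,0,0,0.9,0,0,0,0.7,0,0,0,0.4,0,0,0,0.15,0,0,0,0,0,0,0]}}

```text
time: 77.53
eef_pos: [0.6347, -0.0168, 0.0809]
tcp_rot: [0.385, 0.593, -0.385, 0.593]
contact_force: [-0.5, -0.0, -0.0]
opening: 0.466
```

{"name": "move_arm", "arguments": {"commands": [0,0,0,0,0,0,0,0,0,0,0,0,0,0,0,0], "jaw": 8}}

```text
time: 78.03
eef_pos: [0.635, -0.0168, 0.0817]
tcp_rot: [0.385, 0.592, -0.385, 0.593]
contact_force: [-0.6, 0.5, 4.6]
opening: 0.129
```

{"name": "move_arm", "arguments": {"commands": [0,0,0,0.6,0,0,0,1,0,0,0,1,0,0,0,1,0,0,0,1,0,0,0,1,0,0,0,1,0,0,0,1,0,0,0,0.8,0,0,0,0.4,0,0,0,0,0,0,0,0]}}

```text
time: 79.53
eef_pos: [0.635, -0.0176, 0.0816]
tcp_rot: [0.579, 0.405, -0.579, 0.406]
contact_force: [-1.3, -2.1, 5.1]
opening: 0.135
```

```bash
python3 - <<'E'
from h import *
s=ctrl.get_state();print(s['contact_force'],s['wrist_torque']);plan((.6336,-.0164,.081),-29)
E
```

```text
[-1.2588676  -2.10303812  5.10105782] [-0.42972398  0.22164622 -0.09199247]
now [ 0.635  -0.0176  0.0816] phi -110.0 q [-11.  22. 102.  -0.  56.  99.] tilt 0.12
shift units (no turn) [ 0.03 -0.07 -0.03]
turn units -16.21
shift units after turn [ 0.03  0.01 -0.07]
```

{"name": "move_arm", "arguments": {"commands": [0,0,0,0,0,0,0,0,0,0,0,0], "jaw": 40}}

```text
time: 79.9
eef_pos: [0.6339, -0.0164, 0.0799]
tcp_rot: [-0.579, -0.406, 0.58, -0.405]
contact_force: [0.5, 0.1, -0.2]
opening: 0.466
```

{"name": "move_arm", "arguments": {"commands": [-0.5,0,0,0,-0.8,0,0,0,-0.9,0,0,0,-0.9,0,0,0,-0.1,0,0,-1,0,0,0,-1,0,0,0,-1,0,0,0,-1,0,0,0,-1,0,0,0,-1,0,0,0,-1,0,0,0,-1,0,0,0,-0.8,0,0,0,0]}}

```text
time: 81.65
eef_pos: [0.635, -0.0168, 0.1625]
tcp_rot: [0.386, 0.592, -0.385, 0.594]
contact_force: [0.9, -0.2, 0.2]
opening: 0.469
```

```bash
python3 - <<'E'
from h import *
plan((.4747,.0438,.162),-66)
E
```

```text
now [ 0.635  -0.0168  0.1625] phi -66.1 q [-11.  16. 100.   0.  64.  55.] tilt 0.14
shift units (no turn) [ 0.   -4.88 -4.82]
turn units -0.01
shift units after turn [ 0.02 -4.87 -4.82]
```

{"name": "move_arm", "arguments": {"commands": [0,-0.7,-0.7,0,0,-0.9,-0.9,0,0,-0.9,-0.9,0,0,-0.9,-0.9,0,0,-0.9,-0.9,0,0,-0.58,-0.52,0,0,0,0,0,0,0,0,0]}}

```text
time: 82.65
eef_pos: [0.475, 0.0435, 0.1615]
tcp_rot: [0.386, 0.592, -0.385, 0.594]
contact_force: [-0.5, 0.0, -0.4]
opening: 0.47
```

```bash
python3 cl.py w34; python3 - <<'E'
from h import *
plan((.4747,.0438,.081),-66)
E
```

```text
a [0.5839 0.0931] px [257.  -4.] tangent dir at 0: 159.4
b [0.4744 0.0434] px [259. 211.] tangent dir at 0: 69.4
c [ 0.5241 -0.0661] px [452. 210.] tangent dir at 0: 159.4
d [ 0.6336 -0.0164] px [485.  -7.] tangent dir at 0: 69.4
[0.47502123 0.0434588  0.16131798]
now [0.475  0.0435 0.1613] phi -66.1 q [ -7.  -4. 122.  -0.  62.  59.] tilt 0.1
shift units (no turn) [ 3.21 -0.01 -0.02]
turn units -0.01
shift units after turn [ 3.21 -0.01 -0.02]
```

View pics/w34m.png

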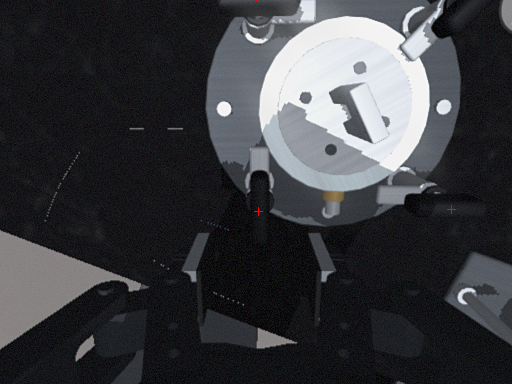

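{"name": "move_arm", "arguments": {"commands": [0.8,0,0,0,0.9,0,0,0,0.8,0,0,0,0.5,0,0,0,0.2,0,0,0,0,0,0,0]}}

```text
time: 83.45
eef_pos: [0.4743, 0.0437, 0.0807]
tcp_rot: [0.385, 0.593, -0.385, 0.593]
contact_force: [0.6, 0.4, -0.5]
opening: 0.473
```

{"name": "move_arm", "arguments": {"commands": [0,0,0,0,0,0,0,0,0,0,0,0,0,0,0,0], "jaw": 8}}

```text
time: 83.95
eef_pos: [0.475, 0.0429, 0.0816]
tcp_rot: [0.385, 0.592, -0.385, 0.594]
contact_force: [0.4, -5.8, 1.4]
opening: 0.133
```

{"name": "move_arm", "arguments": {"commands": [0,0,0,0.6,0,0,0,1,0,0,0,1,0,0,0,1,0,0,0,1,0,0,0,1,0,0,0,1,0,0,0,1,0,0,0,0.8,0,0,0,0.4,0,0,0,0,0,0,0,0]}}

```text
time: 85.45
eef_pos: [0.4751, 0.0427, 0.0815]
tcp_rot: [0.58, 0.404, -0.579, 0.407]
contact_force: [-0.0, -6.5, 1.7]
opening: 0.132
```

{"name": "move_arm", "arguments": {"commands": [0,0,0,0,0,0,0,0,0,0,0,0], "jaw": 40}}

```text
time: 85.82
eef_pos: [0.4737, 0.0441, 0.0804]
tcp_rot: [-0.579, -0.406, 0.579, -0.405]
contact_force: [0.1, -0.0, -0.1]
opening: 0.468
```

{"name": "move_arm", "arguments": {"commands": [-0.5,0,0,0,-0.8,0,0,0,-0.9,0,0,0,-0.9,0,0,0,-0.9,0,0,0,-0.9,0,0,0,-0.6,0,0,0,0,0,0,0,0,0,0,0]}}

```text
time: 86.95
eef_pos: [0.4734, 0.0439, 0.2172]
tcp_rot: [-0.579, -0.406, 0.58, -0.405]
contact_force: [-0.8, 0.2, -0.1]
opening: 0.469
```

```bash
python3 cl.py w35; python3 - <<'E'
from h import *
plan((.5241,-.0661,.22),24)
E
```

```text
a [0.5839 0.0931] px [140.  69.] tangent dir at 0: 159.4
b [0.4744 0.0434] px [259. 185.] tangent dir at 0: 69.4
c [ 0.5241 -0.0661] px [379.  71.] tangent dir at 0: 159.4
d [ 0.6336 -0.0164] px [261. -70.] tangent dir at 0: 69.4
[0.47327047 0.04388105 0.2169121 ]
now [0.4733 0.0439 0.2169] phi -110.0 q [ -7.  -8. 119.   0.  69. 103.] tilt 0.12
shift units (no turn) [-0.13  3.42  3.44]
turn units -26.81
shift units after turn [-0.12 -4.85  0.07]
```

View pics/w35m.png

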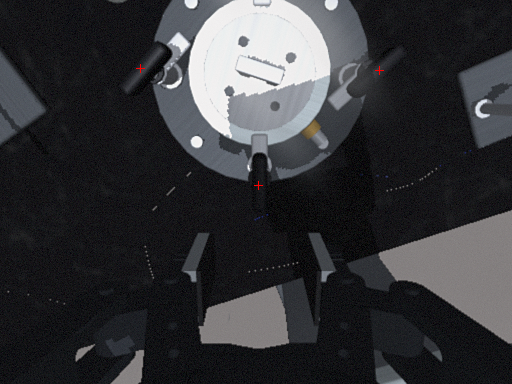

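{"name": "move_arm", "arguments": {"commands": [0,0.7,0.7,0,0,0.9,0.9,0,0,0.9,0.9,0,0,0.92,0.94,0,0,0,0,-1,0,0,0,-1,0,0,0,-1,0,0,0,-1,0,0,0,-1,0,0,0,-1,0,0,0,-1,0,0,0,-1,0,0,0,-1,0,0,0,-1,0,0,0,-1,0,0,0,-1,0,0,0,-1,0,0,0,-1,0,0,0,-1,0,0,0,-1]}}

```text
time: 89.5
eef_pos: [0.5242, -0.0661, 0.2166]
tcp_rot: [0.182, 0.684, -0.182, 0.682]
contact_force: [-0.2, -0.7, -0.1]
opening: 0.464
```

{"name": "move_arm", "arguments": {"commands": [0,0,0,-1,0,0,0,-1,0,0,0,-1,0,0,0,-1,0,0,0,-1,0,0,0,-1,0,0,0,-1,0,0,0,-1,0,0,0,-1,0,0,0,-1,0,0,0,-0.8,0,0,0,0,0,0,0,0]}}

```text
time: 91.12
eef_pos: [0.5246, -0.0662, 0.2174]
tcp_rot: [-0.146, 0.692, 0.147, 0.691]
contact_force: [-0.4, -0.3, -0.0]
opening: 0.47
```

```bash
python3 cl.py w36; python3 - <<'E'
from h import *
plan((.5239,-.0663,.081),24)
E
```

```text
a [0.5839 0.0931] px [432.  16.] tangent dir at 0: 159.4
b [0.4744 0.0434] px [256.  18.] tangent dir at 0: 69.4
c [ 0.5241 -0.0661] px [258. 187.] tangent dir at 0: 159.4
d [ 0.6336 -0.0164] px [412. 186.] tangent dir at 0: 69.4
[ 0.52463172 -0.06623523  0.21756184]
now [ 0.5246 -0.0662  0.2176] phi 23.9 q [-18.  -1. 112.   0.  68. -42.] tilt 0.05
shift units (no turn) [ 5.46  0.01 -0.02]
turn units -0.01
shift units after turn [ 5.46  0.01 -0.03]
```

View pics/w36m.png

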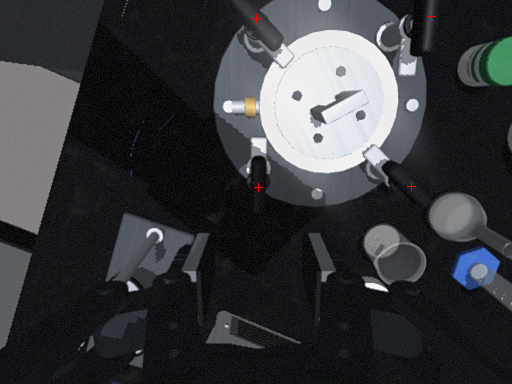

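{"name": "move_arm", "arguments": {"commands": [0.7,0,0,0,0.9,0,0,0,0.9,0,0,0,0.9,0,0,0,0.9,0,0,0,0.7,0,0,0,0.3,0,0,0,0.15,0,0,0,0,0,0,0]}}

```text
time: 92.3
eef_pos: [0.5252, -0.0664, 0.0822]
tcp_rot: [-0.147, 0.691, 0.147, 0.692]
contact_force: [0.4, 0.2, 0.3]
opening: 0.466
```

{"name": "move_arm", "arguments": {"commands": [0,0,0,0,0,0,0,0,0,0,0,0,0,0,0,0], "jaw": 8}}

```text
time: 92.8
eef_pos: [0.5246, -0.0669, 0.0827]
tcp_rot: [-0.147, 0.692, 0.147, 0.691]
contact_force: [-5.6, -2.9, 5.6]
opening: 0.135
```

{"name": "move_arm", "arguments": {"commands": [0,0,0,0.6,0,0,0,1,0,0,0,1,0,0,0,1,0,0,0,1,0,0,0,1,0,0,0,1,0,0,0,1,0,0,0,0.8,0,0,0,0.4,0,0,0,0,0,0,0,0]}}

```text
time: 94.3
eef_pos: [0.5245, -0.0669, 0.0827]
tcp_rot: [0.122, 0.697, -0.123, 0.696]
contact_force: [-4.5, -1.7, 5.7]
opening: 0.135
```

{"name": "move_arm", "arguments": {"commands": [0,0,0,0,0,0,0,0,0,0,0,0], "jaw": 40}}

```text
time: 94.68
eef_pos: [0.525, -0.0662, 0.0817]
tcp_rot: [0.123, 0.696, -0.123, 0.696]
contact_force: [0.8, 0.8, -0.8]
opening: 0.465
```

{"name": "move_arm", "arguments": {"commands": [-0.5,0,0,0,-0.8,0,0,0,-0.9,0,0,0,-0.9,0,0,0,-0.1,0,0,-1,0,0,0,-1,0,0,0,-1,0,0,0,-1,0,0,0,-1,0,0,0,-1,0,0,0,-1,0,0,0,-1,0,0,0,-1,0,0,0,0]}}

```text
time: 96.42
eef_pos: [0.5251, -0.0663, 0.1627]
tcp_rot: [-0.153, 0.69, 0.152, 0.691]
contact_force: [-0.0, -0.6, -0.6]
opening: 0.47
```

```bash
python3 - <<'E'
from h import *
plan((.5844,.0928,.162),24.3)
E
```

```text
now [ 0.5251 -0.0663  0.1627] phi 24.9 q [-18.   3. 115.   0.  62. -43.] tilt 0.07
shift units (no turn) [0.03 4.77 4.83]
turn units 0.12
shift units after turn [0.03 4.83 4.78]
```

{"name": "move_arm", "arguments": {"commands": [0,0.7,0.7,0,0,0.9,0.9,0,0,0.9,0.9,0,0,0.9,0.9,0,0,0.8,0.8,0,0,0.57,0.63,0,0,0,0,0,0,0,0,0]}}

```text
time: 97.42
eef_pos: [0.5838, 0.0923, 0.1618]
tcp_rot: [-0.153, 0.691, 0.153, 0.69]
contact_force: [0.0, -0.2, 0.2]
opening: 0.468
```

```bash
python3 cl.py w37; python3 - <<'E'
from h import *
plan((.5844,.0928,.081),24.6)
E
```

```text
a [0.5839 0.0931] px [259. 210.] tangent dir at 0: 159.4
b [0.4744 0.0434] px [ 66. 209.] tangent dir at 0: 69.4
c [ 0.5241 -0.0661] px [ 91. 367.] tangent dir at 0: 159.4
d [ 0.6336 -0.0164] px [258. 368.] tangent dir at 0: 69.4
[0.58371737 0.09207524 0.16173868]
now [0.5837 0.0921 0.1617] phi 24.9 q [ -1.  11. 106.  -0.  63. -26.] tilt 0.03
shift units (no turn) [3.23 0.02 0.04]
turn units 0.06
shift units after turn [3.23 0.01 0.04]
```

View pics/w37m.png

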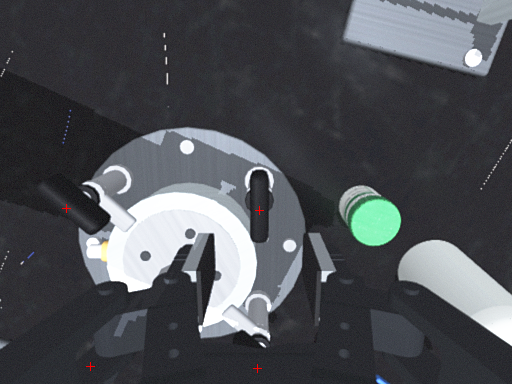

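{"name": "move_arm", "arguments": {"commands": [0.8,0,0.03,0,0.9,0,0,0,0.8,0,0,0,0.5,0,0,0,0.22,0,0,0,0,0,0,0]}}

```text
time: 98.22
eef_pos: [0.5847, 0.0931, 0.0812]
tcp_rot: [-0.153, 0.69, 0.153, 0.69]
contact_force: [-0.4, -0.7, 0.2]
opening: 0.473
```

{"name": "move_arm", "arguments": {"commands": [0,0,0,0,0,0,0,0,0,0,0,0,0,0,0,0], "jaw": 8}}

```text
time: 98.72
eef_pos: [0.5842, 0.0926, 0.0824]
tcp_rot: [-0.153, 0.691, 0.153, 0.69]
contact_force: [-4.8, -2.9, 5.1]
opening: 0.135
```

{"name": "move_arm", "arguments": {"commands": [0,0,0,0.6,0,0,0,1,0,0,0,1,0,0,0,1,0,0,0,1,0,0,0,1,0,0,0,1,0,0,0,1,0,0,0,0.9,0,0,0,0.5,0,0,0,0,0,0,0,0]}}

```text
time: 100.22
eef_pos: [0.5845, 0.0926, 0.0824]
tcp_rot: [0.122, 0.697, -0.123, 0.696]
contact_force: [-5.6, -2.6, 6.0]
opening: 0.131
```

{"name": "move_arm", "arguments": {"commands": [0,0,0,0,0,0,0,0,0,0,0,0], "jaw": 40}}

```text
time: 100.6
eef_pos: [0.5847, 0.0933, 0.0812]
tcp_rot: [0.123, 0.696, -0.123, 0.696]
contact_force: [-0.9, -0.9, -0.2]
opening: 0.466
```

{"name": "move_arm", "arguments": {"commands": [-0.5,0,0,0,-0.8,0,0,0,-0.9,0,0,0,-0.9,0,0,0,-0.9,0,0,0,-0.9,0,0,0,-0.9,0,0,0,-0.9,0,0,0,-0.9,0,0,0,-0.5,0,0,0,0,0,0,0]}}

```text
time: 101.98
eef_pos: [0.5852, 0.0931, 0.2859]
tcp_rot: [0.123, 0.695, -0.123, 0.698]
contact_force: [0.1, 0.4, -0.1]
opening: 0.469
```

```bash
python3 - <<'E'
from h import *
plan((.50,.035,.28),-20)
E
```

```text
now [0.5852 0.0931 0.2859] phi -20.0 q [ -1.   4. 100.   0.  76.  19.] tilt 0.2
shift units (no turn) [ 0.22 -3.35 -2.41]
turn units -0.0
shift units after turn [ 0.24 -3.35 -2.41]
```

Now a final look from above at all clamps.

{"name": "move_arm", "arguments": {"commands": [0,-0.8,-0.4,0,0,-0.9,-0.5,0,0,-0.9,-0.5,0,0,-0.8,-0.4,0,0,0,0,0,0,0,0,0]}}

```text
time: 102.72
eef_pos: [0.5134, 0.0289, 0.2833]
tcp_rot: [0.123, 0.697, -0.123, 0.696]
contact_force: [0.2, 0.4, 0.5]
opening: 0.468
```

```bash
python3 cl.py w38; python3 - <<'E'
from h import *
im=cv2.imread('pics/w38.png'); cv2.imwrite('pics/z38.png',cv2.resize(im[0:280,110:430],None,fx=2.1,fy=2.1,interpolation=cv2.INTER_CUBIC))
E
```

```text
a [0.5839 0.0931] px [308.  78.] tangent dir at 0: 159.4
b [0.4744 0.0434] px [216. 170.] tangent dir at 0: 69.4
c [ 0.5241 -0.0661] px [300. 250.] tangent dir at 0: 159.4
d [ 0.6336 -0.0164] px [391. 171.] tangent dir at 0: 69.4
[0.51350936 0.02902119 0.28343809]
```

View pics/w38m.png

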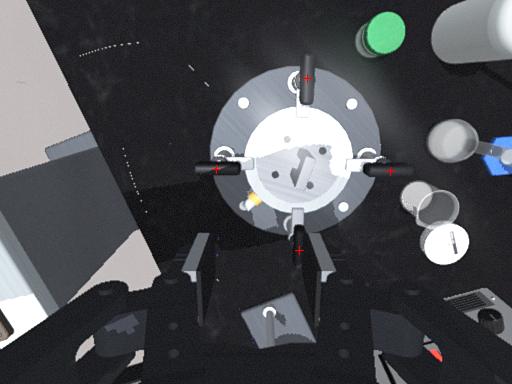

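View pics/z38.png

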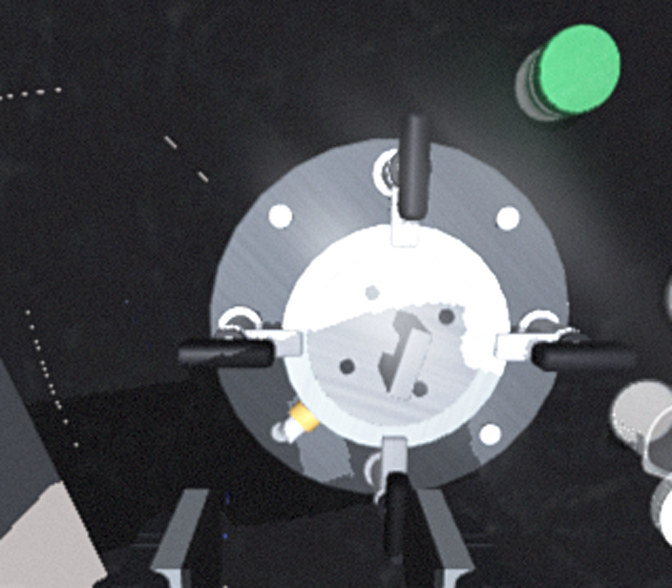

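```bash
python3 - <<'E'
from h import *
s=ctrl.get_state(); c=ctrl.get_calibration('wrist');K=np.array(c['camera_matrix']);T=np.eye(4);M=R.from_quat(s['tcp_rot']).as_matrix();T[:3,:3]=M;T[:3,3]=s['eef_pos'];W=T@np.array(c['mount'])
P=[onz(K,W,(110+x/2.1,y/2.1),.052)[:2] for x,y in [(283,335),(511,335),(398,223),(398,448)]]
print((P[0]+P[1])/2,(P[2]+P[3])/2,np.linalg.norm(P[0]-P[1]),np.linalg.norm(P[2]-P[3]),s['contact_force'],s['time'])
cam('top','t39');cam('scene','s39')
E
```

```text
[0.555508   0.01660251] [0.55510705 0.01373461] 0.11766278986665236 0.11788434646330134 [-0.15867097  0.22823541 -0.0559419 ] 102.775
```

View pics/s39.png

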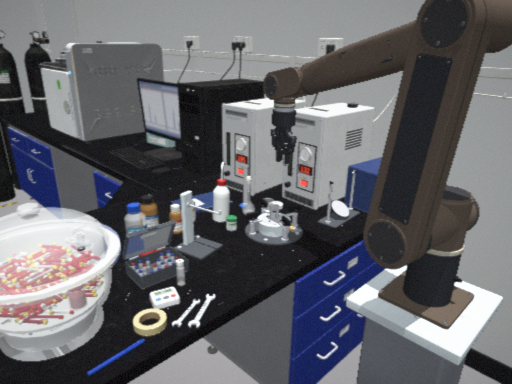

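View pics/t39.png

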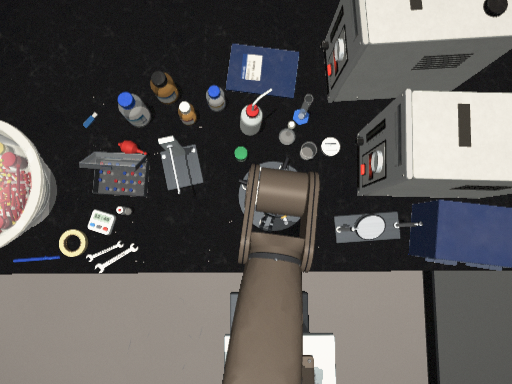

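The cover sits within about 3 mm of the vessel's axis. All clamp fingers are radial, the bystanders stand, and no union is left on the bench. I'm handing in now.

```bash
python3 -c "
from plant import ctrl
print(ctrl.sign_off())"
```

```text
the job is handed in; nothing more can be done
None
```

The job is handed in at about 103 s of the 210 s allowed; the sign-off reports no verdict.

- **What I did:** I put the three unions in the vessel. I lifted the cover about 22 mm, slid it off the peg and held it level and still at the viewing mark for about 2.5 s, then seated it on the vessel. I tightened clamps a and c to about 45°, then b and d to about 45°, then d and b to about 89° (1.56 rad), then c and a to about 89°.
- **Last checks:** From the last wrist picture the cover is about 3 mm at most from the vessel's axis (10 mm allowed), and all four clamp fingers point to the axis over its edge. The jar, tall vial and beaker still stand. No union is left on the bench, and all three were seen inside the pot before it was covered. The gripper is open and clear, with contact force near zero.
- **Limits of the checks:** The clamp angles come from the gripper's turn angle and the pictures, not from a joint reading. I stopped a few degrees short of the 1.62 rad stop on purpose. The two camera estimates of the vessel's centre and of the viewing mark differed by 2 to 4 mm, well inside the tolerances. No check failed.

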